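Uncover a watch movement and bring it under the inspection microscope

TASK

The watch movement clamped in its steel holder is to be inspected. Lift the large dust cover straight up off it without touching the movement, and stand the cover gently, the right way up, elsewhere on the green bench pad, well clear of the holder. Then set the holder gently down flat on the microscope's stage with the movement centred below the lens and the holder's clamping screw pointing squarely to the front of the stand (the side away from the column), without bumping the microscope's head; leave the jar, the small covered tray and the screwdriver stand where they are.

Things in the scene. Friction and masses are not known exactly. Their poses are not given: they have to be found in the camera images.
- movement_holder: Steel holder with a 43 mm brass watch movement on top, loose, 160 g. Origin: underside, below the movement's centre. Two side rails: outer faces 40 mm apart (y = -20, +20), 18 mm high, x = -35 to 35; movement on top at 18 to 26 mm, radius 21.5. The clamping screw's knurled head (14 mm dia., axis 9 mm up) ends at x = -50. Starts on the pad under the dust cover, screw end away from the microscope.
- screw_end (a point): End of the knurled head of the holder's clamping screw, at local (-50, 0, 9) mm of movement_holder.
- dust_cover: Large clear plastic bell, outside dia. 116, inside 110, 60 mm high, open below, loose, 140 g. Origin: centre of its rim plane (underside), z up. Inside top 56 mm above the rim. Knob on top: 22 mm dia. upright cylinder, 68 to 84 mm above the rim, on a 14 mm neck. Starts standing over the holder with about 6 mm between wall and holder at the closest.
- cover_knob (a point): Middle of the dust cover's knob, on the axis, 76 mm above the rim.
- bench_pad: Flat green bench pad, 380 (x) by 420 (y) mm and 3 mm thick, fixed on the table; origin at the centre of its underside (its top is 3 mm above the table), x and y along its sides.
- microscope: Stand of a video microscope, fixed, its front towards the bench pad. Origin: on the table, on the lens axis; +x points back to the column, -x to the front of the stand. White base plate 22 mm thick, x = -90 to 150, y = -90 to 90 mm. The stage is the round white insert (93 mm dia.) flush in its top, centred on the lens axis. Column: 32 mm dia. at x = 115, 402 mm tall.
- stage_centre (a point): Centre of the stage on the top of the base plate (22 mm above the table), exactly below the lens; this is where the movement's centre has to come.
- microscope_head: Head carried over the stage by an arm from the column; origin and axes as microscope. Ring light 72 mm dia., lower face 183 mm above the table; above it lens tube (up to 60 mm dia.) and 54 mm square camera, top 390 mm. Focus carriage and knobs at the column, 237 to 313 mm up, y within 55. A tool pointing straight down does not fit under it: lean it back, away from the column.
- cleaning_jar: Bystander: closed glass jar with a steel lid, 58 mm diameter, 62 mm high, loose; origin at the centre of its underside.
- small_parts_tray: Bystander: small round covered parts tray, 72 mm diameter, 54 mm high with its knob, loose; origin at the centre of its underside. Not the large dust cover.
- screwdriver_stand: Bystander: round stand with eight upright screwdrivers, 90 mm diameter, 92 mm high, loose, 0.7 kg; origin at the centre of its underside.
Things that resemble listed ones, but are neither listed nor needed, are in the scene too. Leave any turquoise or yellow look-alike of the dust_cover alone.

How it is judged (in metres and radians):
On the way, in this order (a step that is already met when the one before it is completed fails the run):
1. the dust cover stands upright on the bench pad, released, clear of the holder, which is still in its place (horizontal distance between dust_cover and movement_holder above 0.115 m and angle between dust_cover's own z axis and vertical below 0.06 rad and height (world z) of dust_cover below 0.007 m and contact force between the fingers and dust_cover below 0.3 N and distance of movement_holder from where it was at the start of the episode below 0.02 m), for 0.2 s.
2. the holder stands on the stage with the movement below the lens (horizontal distance between movement_holder and stage_centre below 0.008 m and z of movement_holder in the frame of stage_centre below 0.003 m and angle between movement_holder's own z axis and vertical below 0.05 rad), for 0.2 s.
At the end, for the whole second after the job is handed in: Holder flat and still on the stage, movement within 8 mm of the point below the lens, long axis within 0.2 rad of the stand's front-back line, screw to the front; dust cover upright and still on the bench pad, its centre at least 45 mm inside the pad's edges (all of step 2 and z of movement_holder in the frame of stage_centre above -0.003 m and angle between the x axis of movement_holder and the x axis of microscope, either way round below 0.2 rad and x of screw_end in the frame of microscope below -0.03 m and linear speed of each of movement_holder, dust_cover below 0.01 m/s and angle between dust_cover's own z axis and vertical below 0.06 rad and height (world z) of dust_cover below 0.007 m and x of dust_cover in the frame of bench_pad between -0.145 and 0.145 m and y of dust_cover in the frame of bench_pad between -0.165 and 0.165 m); the robot touches nothing.
It fails at once if the dust cover strikes the movement or its holder (contact force between dust_cover and movement_holder above 2 N).
It fails at once if the dust cover is tipped over (angle between dust_cover's own z axis and vertical above 0.6 rad).
It fails at once if the cover or the holder is let fall from a height or pressed down hard ((contact force between the fingers and dust_cover below 0.1 N and linear speed of dust_cover above 0.4 m/s) or contact force between dust_cover and bench_pad above 150 N or (contact force between the fingers and movement_holder below 0.1 N and linear speed of movement_holder above 0.4 m/s) or contact force between movement_holder and microscope above 150 N).
It fails at once if the microscope's head is bumped (contact force between any of the arm, the fingers, movement_holder, dust_cover and microscope_head above 3 N).
It fails at once if a bystander is disturbed (distance of any of cleaning_jar, small_parts_tray, screwdriver_stand from where it was at the start of the episode above 0.015 m).
It also fails if it takes over 56 s, if anything falls off the work surface, if the arm or the gripper's body presses on something with over 40 N, if the wrist force passes 120 N, or if a joint passes its speed limit or range.

ROBOT

A 6-joint arm with a two-finger parallel gripper is mounted at the origin on the work surface. World frame = base frame: x ahead of the robot, y to its left, z up, the work surface at z = 0. Lengths are in mm, angles in rad, forces in N, time in s.
With the tool pointing down it reaches from about 350 to 875 mm from the base axis. Payload 4.2 kg.
Tool frame: the origin (TCP) lies between the finger pads, 19 mm behind the fingertips; this is the grasp point; z points along the fingers, y is the line along which they close (so a half turn about z gives the same grasp; the last joint's range is limited). The gripper opens to 85 mm and grips with 20 to 120 N. Pads are 22 mm wide; open, the fingers measure 114 mm over their backs; the gripper's body (76 mm by 85 mm) begins 54 mm behind the grasp point. The pads swing forward as they close: fully open they stand 13 mm farther back than shut.
Start: joints at [-0.853, 0.385, 0.008, 0, -1.194, -0.259], TCP at [276.807, -560.337, 250.012] pointing down, gripper open.
Joint ranges: [-3.14, 3.14], [-1.21, 2.06], [-1.07, 1.41], [-3.16, 2.05], [-2.99, -0.16], [-3.1, 3.1]. Speed limits (rad/s): [2.79, 2.79, 3.14, 3.14, 3.14, 3.14].

INTERFACE

Orientations are given as a unit quaternion [x, y, z, w].
In Python, from bench import arm gives the robot as it stands.
- The arm moves only by the tool send_rows, never from a script. Its argument "targets" is a list of rows, each an object of numbers: "gripper": the gripper command: -1 is fully open, 1 is shut, values between are in proportion; "x", "y", "z": the shift along the tool's x, y, z in cm; "ax", "ay", "az": the turn, a rotation vector about the tool's x, y, z in degrees. A call has 1 to 5 rows; each row shifts and turns the commanded pose from where the row before left it, along the tool's axes as they then stand; what a row does not reach is not made up. A row lasts 1/12 s, in which the tool goes at most 41.7 mm and 7.16 degrees, less where a joint would pass 70% of its speed; a pose out of reach is approached as far as the arm can. A call is refused whole if a number of a shift passes 4.17 or a number of a turn 7.16, either way. A call with a gripper value outside its range is refused whole. The fingers move at their own pace and stop on an object; the grip force is fixed at half the most. Time passes only in rows, so rows that do not move let the fingers close. It gives the time, the measured TCP pose, the force, the opening and the grip force at its end, in the units of the state.
- arm.read_state(): the state, without advancing time (a new reading comes with each control period).
- arm.get_image(name): name is "side" or "top" or "wrist"; returns (picture, depth): 400x640x3 uint8, red, green, blue; 400x640 float32, mm along the optical axis (not along the pixel's ray), 0 where there is no reading.
- arm.camera_model(name): a dict with "fx", "fy", "cx", "cy" (pixels), "distortion" ([k1, k2, p1, p2, k3] as OpenCV has them; the pictures are not rectified), "cam_to_world" (4x4, takes a point from camera to world coordinates). Camera axes: x right, y down, z forward; pixel columns grow to the right and rows downward; lengths in mm; the calibration is good to about 2 mm. A picture is of the moment at which its call begins: read the wrist's pose just before it. camera_model takes no time and is no camera call; for the wrist camera it gives the pose at the moment of the call.
- arm.job_done(): hands the job in; it is judged then, once.
Trained networks look in the newest picture that a camera, given by its name, has taken for a name from the list of things; names that differ only in an ending like _2 or _b are one class to them, and where a whole thing is asked for, a point or a joint stands for the part that bears it (a point fixed in the world has none). Each returns a list of dicts, best first, with "score" (0 to 1); they miss things now and then, are a little off and sometimes report something else, mostly with a low value. They report only what shows in the picture. A call takes as long as a camera call. They do not tell look-alikes from the thing itself.
- arm.boxes_of(camera, thing): "rect" ([left, top, width, height] in pixels, round what is visible of it).
The state is a dict: "clock": time; "joints": joint angles; "joint_vel": joint speeds; "joint_efforts": joint torques, N m; "position": TCP position; "ee_rot": TCP orientation; "contact_force": force on the tool from outside, world axes, zero at the start; "wrist_torque": the same for the moment, N m; "gripper_width": finger opening in mm; "grasp_force": force on a finger pad.
Only numpy, scipy, OpenCV 4.12 (cv2) and the standard library are available. Lean on these libraries where they do the work, as an engineer would, in place of code of your own. Each camera call takes 0.05 s, during which the arm holds its last target. There are 200 camera calls.

## Working session

There is one attempt and no reset: what is moved stays moved. The work goes in short steps, Python scripts to look and compute and a tool call to move; the robot and the scene stay as the last step left them, time stands still between calls to the robot, and variables do not carry over. Pictures are saved under pics/ and viewed, at most 10 in all, crops included, and the job is handed in when it is done.

Besides the shell and the picture viewer there is one more tool, called after ">>>" as name(argument=value, ...), one argument or row to a line, values as JSON. send_rows: Moves the arm, as the interface text tells. Its arguments: {"type":"object","properties":{"targets":{"type":"array"}},"required":["targets"]}

```bash
mkdir -p pics && ls
cat > h.py <<'E'
import numpy as np, cv2
from bench import arm
from scipy.spatial.transform import Rotation as R
def shot(n,f=None):
    im,d=arm.get_image(n); m=arm.camera_model(n)
    if f: cv2.imwrite('pics/'+f,im[:,:,::-1])
    return im,d,m
def px2w(m,uv,dep):
    K=np.array([[m['fx'],0,m['cx']],[0,m['fy'],m['cy']],[0,0,1.]])
    n=cv2.undistortPoints(np.array(uv,float).reshape(-1,1,2),K,np.array(m['distortion'])).reshape(-1,2)
    c=np.c_[n,np.ones(len(n))]*np.array(dep,float).reshape(-1,1)
    T=np.array(m['cam_to_world']); return c@T[:3,:3].T+T[:3,3]
def px2z(m,uv,z):
    a=px2w(m,uv,np.ones(len(uv))); T=np.array(m['cam_to_world']); o=T[:3,3]
    d=a-o; return o+d*((z-o[2])/d[:,2])[:,None]
E
python3 - <<'E'
from h import *
for c in ('top','side'):
    im,d,m=shot(c,c+'0.png'); np.save(c+'d.npy',d)
    T=np.array(m['cam_to_world']);print(c,T[:3,3].round(),T[:3,2].round(2))
    for t in ('dust_cover','movement_holder','microscope','microscope_head','cleaning_jar','small_parts_tray','screwdriver_stand','bench_pad'):
        for b in arm.boxes_of(c,t)[:3]:
            print(t,round(b['score'],2),np.round(b['rect']))
print(arm.read_state())
E
```

```text
pics
top [ 419.  157. 1052.] [ 0.08 -0.   -1.  ]
dust_cover 0.7 [228. 294.  47.  52.]
dust_cover 0.59 [416.  73.  51.  54.]
dust_cover 0.57 [285. 163.  47.  47.]
movement_holder 0.45 [284. 159.  50.  52.]
microscope 0.98 [429. 146. 200.  78.]
microscope_head 0.76 [480. 140. 116.  61.]
microscope_head 0.3 [432. 146. 194.  77.]
cleaning_jar 0.71 [272.  83.  24.  27.]
cleaning_jar 0.57 [340.  70.  26.  27.]
small_parts_tray 0.76 [341.  72.  26.  27.]
screwdriver_stand 0.81 [143. 203.  42.  39.]
bench_pad 0.77 [197. 112. 179. 159.]
side [262. 882. 815.] [ 0.25 -0.68 -0.69]
dust_cover 0.9 [400. 281.  59.  56.]
dust_cover 0.76 [294. 205.  50.  44.]
dust_cover 0.57 [273. 124.  38.  35.]
microscope 0.81 [328.  12.  72. 161.]
microscope 0.63 [205. 180. 199. 170.]
microscope_head 0.88 [355.  29.  42.  78.]
cleaning_jar 0.65 [215. 207.  26.  32.]
small_parts_tray 0.77 [240. 172.  23.  21.]
small_parts_tray 0.2 [216. 206.  22.  32.]
screwdriver_stand 0.84 [268. 324.  48.  61.]
bench_pad 0.71 [205. 179. 199. 173.]
{'clock': 0.9, 'joints': array([-8.53399206e-01,  3.84695185e-01,  7.89701154e-03,  7.24204587e-06,
       -1.19398735e+00, -2.58623752e-01]), 'joint_vel': array([-6.83830401e-05,  9.86973946e-04,  1.64697953e-03,  1.38867941e-03,
        3.73410324e-04,  6.01748123e-04]), 'joint_efforts': array([ 3.07330549e-05, -3.92078590e+01,  1.88618642e+01,  4.19066951e+00,
       -2.68548729e-04, -5.44399938e-06]), 'position': array([ 276.80722737, -560.33949232,  250.01488951]), 'ee_rot': array([-2.27381614e-01,  9.73805731e-01, -6.34909656e-06, -4.41648995e-07]), 'contact_force': array([ 0.39603448, -0.13297058, -0.12782543]), 'wrist_torque': array([-0.01648415, -0.0258725 , -0.01433612]), 'grasp_force': 0.0, 'gripper_width': 85.41787367772201}
```

Run:
```python
from h import *
im=cv2.imread('pics/top0.png');cv2.imwrite('pics/topc.png',cv2.resize(im[50:370,130:640],None,fx=1.55,fy=1.55))
m=arm.camera_model('top');d=np.load('topd.npy')
T=np.array(m['cam_to_world']);print(T.round(3),m['fx'],m['distortion'])
hsv=cv2.cvtColor(im,cv2.COLOR_BGR2HSV)
g=cv2.inRange(hsv,(40,60,30),(85,255,255));c=max(cv2.findContours(g,0,2)[0],key=cv2.contourArea)
r=cv2.minAreaRect(c);print(r, px2z(m,cv2.boxPoints(r),3).round(),px2z(m,[r[0]],3).round())
for n,u in dict(cov=(308,186),tq=(251,320),ye=(441,100),jar=(284,96),tray=(353,85),sd=(164,222),mic=(529,185)).items():
    p=d[int(u[1])-3:int(u[1])+4,int(u[0])-3:int(u[0])+4];print(n,px2w(m,[u],[np.median(p)]).round(1))
```

```text
[[-7.000000e-03 -9.970000e-01  7.600000e-02  4.192910e+02]
 [-1.000000e+00  6.000000e-03 -2.000000e-03  1.567170e+02]
 [ 1.000000e-03 -7.600000e-02 -9.970000e-01  1.052063e+03]
 [ 0.000000e+00  0.000000e+00  0.000000e+00  1.000000e+00]] 438.4208713332517 [-0.12085423  0.          0.          0.          0.        ]
((423.50006103515625, 87.99999237060547), (0.7071067094802856, 4.949747085571289), 45.0) [[ 771. -104.    3.]
 [ 780. -113.    3.]
 [ 779. -114.    3.]
 [ 770. -105.    3.]] [[ 775. -109.    3.]]
cov [[522.5 177.4  84.1]]
tq [[225.6 306.1  71.6]]
ye [[ 726.8 -135.3   59.3]]
jar [[736.1 232.9  60.7]]
tray [[768.1  70.2  42.1]]
sd [[445.3 518.3  34.2]]
mic [[ 518.4 -309.   122. ]]
```

View pics/topc.png

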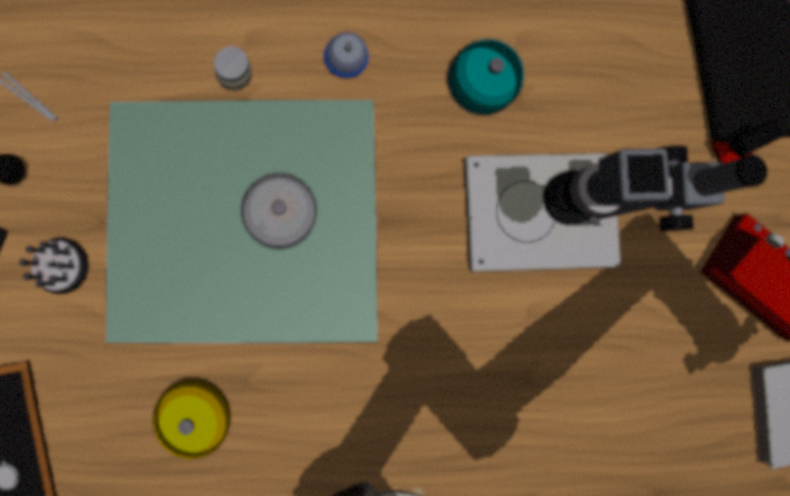

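View pics/side0.png

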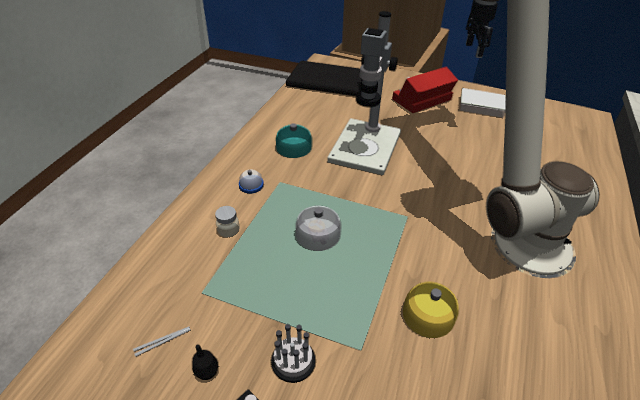

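Top view: the clear dust cover is on the pad at about (310,184), with the turquoise and yellow look-alikes off the pad. The stage ring is at about (469,185). The microscope front faces the pad (world +y). The side view agrees.

Run:
```python
from h import *
im=cv2.imread('pics/top0.png')
m=arm.camera_model('top');d=np.load('topd.npy')
f=lambda a:[(130+x/1.55,50+y/1.55) for x,y in a]
print('pad',px2z(m,f([(107,100),(375,99),(378,343),(106,342)]),3).round())
print('base',px2z(m,f([(466,156),(472,270),(618,154),(620,263)]),22).round())
g=cv2.cvtColor(im,6)
# knob: darkest blob near
print('knob',px2z(m,f([(278.5,207.5)]),87).round(1),'rim mid',px2z(m,f([(279,210.5)]),60).round(1))
print('stage',px2z(m,f([(525,210)]),22).round(1))
cv2.imwrite('pics/zoom.png',np.hstack([cv2.resize(im[145:225,270:350],None,fx=5,fy=5,interpolation=2),cv2.resize(im[145:225,425:505],None,fx=5,fy=5,interpolation=2)]))
w=arm.camera_model('wrist');print(np.array(w['cam_to_world']).round(2))
```

```text
pad [[711. 448.   3.]
 [708.  22.   3.]
 [326.  23.   3.]
 [329. 443.   3.]]
base [[ 613. -116.   22.]
 [ 437. -120.   22.]
 [ 617. -363.   22.]
 [ 445. -358.   22.]]
knob [[526.9 173.6  87. ]] rim mid [[525.5 173.3  60. ]]
stage [[ 528.3 -206.4   22. ]]
[[-4.4000e-01  8.5000e-01  2.8000e-01  2.0404e+02]
 [ 9.0000e-01  4.2000e-01  1.4000e-01 -5.9570e+02]
 [-0.0000e+00  3.1000e-01 -9.5000e-01  3.7371e+02]
 [ 0.0000e+00  0.0000e+00  0.0000e+00  1.0000e+00]]
```

View pics/zoom.png

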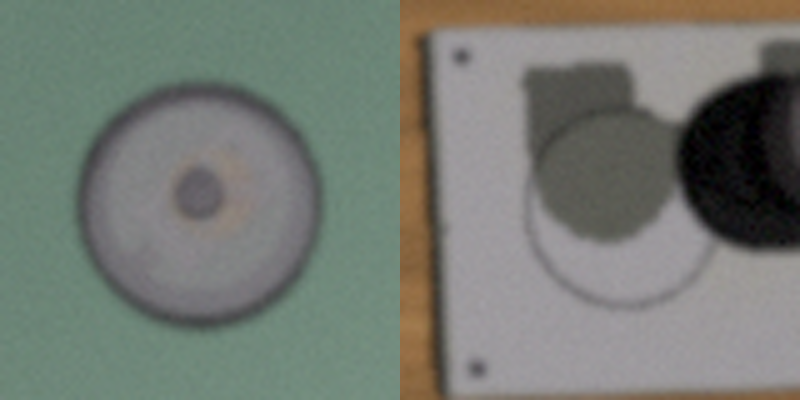

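Run:
```python
from h import *
def Fk(q,s4):
    F=R.from_euler('z',q[0])*R.from_euler('y',q[1]-q[2])
    return F*R.from_euler('x',s4*q[3])*R.from_euler('y',-q[4])*R.from_euler('x',-q[5])
s=arm.read_state()
for s4 in (1,-1):
    C=Fk(s['joints'],s4).inv()*R.from_quat(s['ee_rot'])
    if s4==1: print(C.as_matrix().round(2))
    for sx in (1,-1):
      for a in (0,45,55):
        a_=np.radians(a); z=np.array([0,-np.sin(a_),-np.cos(a_)]); y=np.array([sx,0,0.]); x=np.cross(y,z)
        T=R.from_matrix(np.c_[x,y,z])
        for j1,p in ((18,.5),(-2,.5),(-9,.4),(-21,.4)):
            W=(R.from_euler('z',j1,degrees=True)*R.from_euler('y',p)).inv()*T*C.inv()
            e=W.as_euler('XYX') # x4',y,x6'
            out=[]
            for b in (0,1):
                q4,q5,q6=e[0]+b*np.pi,(-1)**b*e[1],e[2]+b*np.pi
                w=lambda v:(v+np.pi)%(2*np.pi)-np.pi
                if -q5<0: out.append(np.round([w(s4*q4),-q5,w(-q6)],2))
            print(s4,'camlow' if sx==1 else 'camup',a,j1,*out)
```

```text
[[-0.  0.  1.]
 [-1. -0. -0.]
 [ 0. -1.  0.]]
1 camlow 0 18 [-0.   -1.07  2.83]
1 camlow 0 -2 [-0.   -1.07 -3.11]
1 camlow 0 -9 [-0.   -1.17 -2.98]
1 camlow 0 -21 [-0.   -1.17 -2.78]
1 camlow 45 18 [-0.75 -1.42  2.58]
1 camlow 45 -2 [-0.86 -1.2   2.79]
1 camlow 45 -9 [-0.85 -1.18  2.95]
1 camlow 45 -21 [-0.87 -1.04  3.09]
1 camlow 55 18 [-0.89 -1.52  2.56]
1 camlow 55 -2 [-1.03 -1.27  2.74]
1 camlow 55 -9 [-1.04 -1.22  2.89]
1 camlow 55 -21 [-1.07 -1.05  2.99]
1 camup 0 18 [ 0.   -1.07 -0.31]
1 camup 0 -2 [ 0.   -1.07  0.03]
1 camup 0 -9 [ 0.   -1.17  0.16]
1 camup 0 -21 [ 0.   -1.17  0.37]
1 camup 45 18 [-0.75 -1.42 -0.57]
1 camup 45 -2 [-0.86 -1.2  -0.35]
1 camup 45 -9 [-0.85 -1.18 -0.19]
1 camup 45 -21 [-0.87 -1.04 -0.05]
1 camup 55 18 [-0.89 -1.52 -0.58]
1 camup 55 -2 [-1.03 -1.27 -0.4 ]
1 camup 55 -9 [-1.04 -1.22 -0.25]
1 camup 55 -21 [-1.07 -1.05 -0.15]
-1 camlow 0 18 [ 0.   -1.07  2.83]
-1 camlow 0 -2 [ 0.   -1.07 -3.11]
-1 camlow 0 -9 [ 0.   -1.17 -2.98]
-1 camlow 0 -21 [ 0.   -1.17 -2.78]
-1 camlow 45 18 [ 0.75 -1.42  2.58]
-1 camlow 45 -2 [ 0.86 -1.2   2.79]
-1 camlow 45 -9 [ 0.85 -1.18  2.95]
-1 camlow 45 -21 [ 0.87 -1.04  3.09]
-1 camlow 55 18 [ 0.89 -1.52  2.56]
-1 camlow 55 -2 [ 1.03 -1.27  2.74]
-1 camlow 55 -9 [ 1.04 -1.22  2.89]
-1 camlow 55 -21 [ 1.07 -1.05  2.99]
-1 camup 0 18 [ 0.   -1.07 -0.31]
-1 camup 0 -2 [ 0.   -1.07  0.03]
-1 camup 0 -9 [-0.   -1.17  0.16]
-1 camup 0 -21 [ 0.   -1.17  0.37]
-1 camup 45 18 [ 0.75 -1.42 -0.57]
-1 camup 45 -2 [ 0.86 -1.2  -0.35]
-1 camup 45 -9 [ 0.85 -1.18 -0.19]
-1 camup 45 -21 [ 0.87 -1.04 -0.05]
-1 camup 55 18 [ 0.89 -1.52 -0.58]
-1 camup 55 -2 [ 1.03 -1.27 -0.4 ]
-1 camup 55 -9 [ 1.04 -1.22 -0.25]
-1 camup 55 -21 [ 1.07 -1.05 -0.15]
```

>>> send_rows(
  targets=[
    {"gripper": -1, "az": -7.1, "y": -1.7},
    {"gripper": -1, "az": -7.1},
    {"gripper": -1, "az": -7.1},
    {"gripper": -1, "az": -7.1},
    {"gripper": -1, "az": -7.1},
  ],
)

```text
$.targets[0]: bad value
```

>>> send_rows(
  targets=[
    {"gripper": -1, "az": -7.1},
    {"gripper": -1, "az": -7.1},
    {"gripper": -1, "az": -7.1},
    {"gripper": -1, "az": -6.9},
    {"gripper": -1, "y": -4},
  ],
)

```text
$.targets[0]: bad value
```

>>> send_rows(
  targets=[
    {"gripper": -1, "x": -4, "y": -1},
    {"gripper": -1, "x": -4, "y": -1},
    {"gripper": -1, "x": -4},
    {"gripper": -1, "x": -4},
    {"gripper": -1, "x": -4},
  ],
)

```text
$.targets[0]: bad value
```

>>> send_rows(
  targets=[
    {"gripper": -1, "x": 0, "y": 0, "z": 0, "ax": 0, "ay": 0, "az": -7.1},
    {"gripper": -1, "x": 0, "y": 0, "z": 0, "ax": 0, "ay": 0, "az": -7.1},
    {"gripper": -1, "x": 0, "y": 0, "z": 0, "ax": 0, "ay": 0, "az": -7.1},
    {"gripper": -1, "x": 0, "y": 0, "z": 0, "ax": 0, "ay": 0, "az": -7.1},
    {"gripper": -1, "x": 0, "y": 0, "z": 0, "ax": 0, "ay": 0, "az": -7.1},
  ],
)

```text
clock: 1.32
position: [276.8, -560.3, 250.0]
ee_rot: [-0.516, 0.857, 0.0, 0.0]
contact_force: [-0.6, 0.2, -0.1]
gripper_width: 85.3
grasp_force: 0.0
```

>>> send_rows(
  targets=[
    {"gripper": -1, "x": 0, "y": 0, "z": 0, "ax": 0, "ay": 0, "az": -7.1},
    {"gripper": -1, "x": 0, "y": 0, "z": 0, "ax": 0, "ay": 0, "az": -7.1},
    {"gripper": -1, "x": 0, "y": 0, "z": 0, "ax": 0, "ay": 0, "az": -7.1},
    {"gripper": -1, "x": 0, "y": 0, "z": 0, "ax": 0, "ay": 0, "az": -6.9},
    {"gripper": -1, "x": 0, "y": -4, "z": 0, "ax": 0, "ay": 0, "az": 0},
  ],
)

```text
clock: 1.73
position: [312.5, -560.4, 251.0]
ee_rot: [-0.707, 0.708, 0.001, -0.0]
contact_force: [0.5, -0.6, 0.6]
gripper_width: 85.6
grasp_force: 0.0
```

>>> send_rows(
  targets=[
    {"gripper": -1, "x": -4, "y": -1, "z": 0, "ax": 0, "ay": 0, "az": 0},
    {"gripper": -1, "x": -4, "y": -1, "z": 0, "ax": 0, "ay": 0, "az": 0},
    {"gripper": -1, "x": -4, "y": -1, "z": 0, "ax": 0, "ay": 0, "az": 0},
    {"gripper": -1, "x": -4, "y": -1, "z": 0, "ax": 0, "ay": 0, "az": 0},
    {"gripper": -1, "x": -4, "y": 0, "z": 0, "ax": 0, "ay": 0, "az": 0},
  ],
)

```text
clock: 2.15
position: [358.1, -358.8, 249.8]
ee_rot: [0.707, -0.707, 0.0, 0.0]
contact_force: [0.8, 1.0, 0.7]
gripper_width: 85.7
grasp_force: 0.0
```

>>> send_rows(
  targets=[
    {"gripper": -1, "x": -4, "y": 0, "z": 0, "ax": 0, "ay": 0, "az": 0},
    {"gripper": -1, "x": -4, "y": 0, "z": 0, "ax": 0, "ay": 0, "az": 0},
    {"gripper": -1, "x": -4, "y": 0, "z": 0, "ax": 0, "ay": 0, "az": 0},
    {"gripper": -1, "x": -4, "y": 0, "z": 0, "ax": 0, "ay": 0, "az": 0},
    {"gripper": -1, "x": -4, "y": 0, "z": 0, "ax": 0, "ay": 0, "az": 0},
  ],
)

```text
clock: 2.57
position: [356.5, -158.8, 250.3]
ee_rot: [-0.707, 0.707, -0.0, 0.0]
contact_force: [1.6, -0.3, 0.4]
gripper_width: 85.2
grasp_force: 0.0
```

>>> send_rows(
  targets=[
    {"gripper": -1, "x": -4, "y": 0, "z": 0, "ax": 0, "ay": 0, "az": 0},
    {"gripper": -1, "x": -4, "y": 0, "z": 0, "ax": 0, "ay": 0, "az": 0},
    {"gripper": -1, "x": -4, "y": -1, "z": 0, "ax": 0, "ay": 0, "az": 0},
    {"gripper": -1, "x": -3.4, "y": -2, "z": 0, "ax": 0, "ay": 0, "az": 0},
    {"gripper": -1, "x": -3, "y": -2.7, "z": 0, "ax": 0, "ay": 0, "az": 0},
  ],
)

```text
clock: 2.98
position: [413.1, 25.9, 251.1]
ee_rot: [0.708, -0.706, 0.0, -0.001]
contact_force: [0.9, -0.9, 0.1]
gripper_width: 85.2
grasp_force: 0.0
```

>>> send_rows(
  targets=[
    {"gripper": -1, "x": -3, "y": -2.7, "z": 0, "ax": 0, "ay": 0, "az": 0},
    {"gripper": -1, "x": -3, "y": -2.7, "z": 0, "ax": 0, "ay": 0, "az": 0},
    {"gripper": -1, "x": -3, "y": -2.7, "z": 0, "ax": 0, "ay": 0, "az": 0},
    {"gripper": -1, "x": -3, "y": -2.8, "z": 0, "ax": 0, "ay": 0, "az": 0},
    {"gripper": -1, "x": 0, "y": 0, "z": 0, "ax": 0, "ay": 0, "az": 0},
  ],
)

```text
clock: 3.4
position: [527.3, 148.2, 248.7]
ee_rot: [0.708, -0.706, 0.001, -0.001]
contact_force: [-1.0, -0.6, 0.6]
gripper_width: 85.6
grasp_force: 0.0
```

Run:
```python
from h import *
s=arm.read_state();print(s['clock'],s['position'],s['joints'].round(2))
im,d,m=shot('wrist','w1.png'); np.save('wd.npy',d)
for b in arm.boxes_of('wrist','cover_knob')[:2]+arm.boxes_of('wrist','dust_cover')[:2]: print(b)
# depth points at knob top
v,u=np.nonzero(d>0); P=px2w(m,np.c_[u,v],d[v,u])
k=(P[:,2]>78)&(P[:,2]<95)&(np.hypot(P[:,0]-527,P[:,1]-174)<30)
print(k.sum(),P[k].mean(0),P[k].min(0),P[k].max(0))
```

```text
3.4 [527.29564223 148.21654832 248.71615282] [ 0.57  0.25 -0.19  0.   -1.13 -0.57]
{'rect': [499.3, 250.4, 115.0, 92.9], 'score': 0.95}
{'rect': [263.6, 143.5, 100.6, 110.2], 'score': 0.77}
{'rect': [502.2, 247.3, 111.9, 99.6], 'score': 0.96}
{'rect': [266.0, 148.7, 101.7, 104.4], 'score': 0.92}
412 [526.7279334  171.50873807  86.00618098] [516.09966021 161.94064431  78.39606728] [537.39769314 183.52773425  88.73308542]
```

View pics/w1.png

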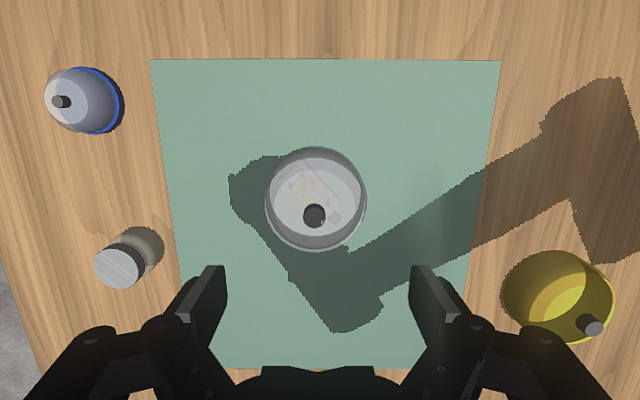

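Wrist view: the clear cover is centred at (316,199) with its knob at (314,215). Depth puts the knob at about (527, 172.7), top at z≈87.

>>> send_rows(
  targets=[
    {"gripper": -1, "x": -2.4, "y": 0, "z": 2, "ax": 0, "ay": 0, "az": 0},
    {"gripper": -0.6, "x": 0, "y": 0, "z": 4, "ax": 0, "ay": 0, "az": 0},
    {"gripper": -0.3, "x": 0, "y": 0, "z": 4, "ax": 0, "ay": 0, "az": 0},
    {"gripper": -0.1, "x": 0, "y": 0, "z": 4, "ax": 0, "ay": 0, "az": 0},
    {"gripper": 0, "x": 0, "y": 0, "z": 1.5, "ax": 0, "ay": 0, "az": 0},
  ],
)

```text
clock: 3.97
position: [519.2, 164.9, 90.9]
ee_rot: [-0.706, 0.708, 0.001, -0.004]
contact_force: [-0.9, -0.3, 0.4]
gripper_width: 42.9
grasp_force: 0.0
```

>>> send_rows(
  targets=[
    {"gripper": 0, "x": 0, "y": 0, "z": 0.8, "ax": 0, "ay": 0, "az": 0},
    {"gripper": 0, "x": 0, "y": 0, "z": 0, "ax": 0, "ay": 0, "az": 0},
  ],
)

```text
clock: 4.13
position: [521.8, 166.3, 86.1]
ee_rot: [-0.707, 0.707, 0.0, -0.001]
contact_force: [0.1, 0.2, 0.3]
gripper_width: 42.8
grasp_force: 0.0
```

>>> send_rows(
  targets=[
    {"gripper": 0, "x": 0, "y": 0, "z": 0, "ax": 0, "ay": 0, "az": 0},
  ],
)

```text
clock: 4.22
position: [523.5, 167.4, 88.4]
ee_rot: [-0.707, 0.707, -0.0, 0.001]
contact_force: [-0.1, 0.2, 0.2]
gripper_width: 42.8
grasp_force: 0.0
```

>>> send_rows(
  targets=[
    {"gripper": 0, "x": -0.5, "y": -0.3, "z": 0, "ax": 0, "ay": 0, "az": 0},
    {"gripper": 0, "x": 0, "y": 0, "z": 0, "ax": 0, "ay": 0, "az": 0},
    {"gripper": 0, "x": 0, "y": 0, "z": 0, "ax": 0, "ay": 0, "az": 0},
  ],
)

```text
clock: 4.47
position: [526.9, 173.4, 88.6]
ee_rot: [0.707, -0.707, 0.0, -0.002]
contact_force: [-0.9, -0.7, 0.3]
gripper_width: 42.5
grasp_force: 0.0
```

Run:
```python
from h import *
im,d,m=shot('wrist','w2.png')
s=arm.read_state();print(s['clock'],s['position'])
v,u=np.nonzero(d>0); P=px2w(m,np.c_[u,v],d[v,u])
k=(P[:,2]>80)&(P[:,2]<92)&(np.hypot(P[:,0]-527,P[:,1]-174)<16)
print(k.sum(),P[k].mean(0),P[k].min(0),P[k].max(0))
```

```text
4.5167 [526.55961278 173.13810437  88.19831214]
1690 [527.45942457 173.02794209  85.65730363] [516.85084661 163.77134833  80.07648927] [538.45801012 185.63705186  87.92132491]
```

View pics/w2.png

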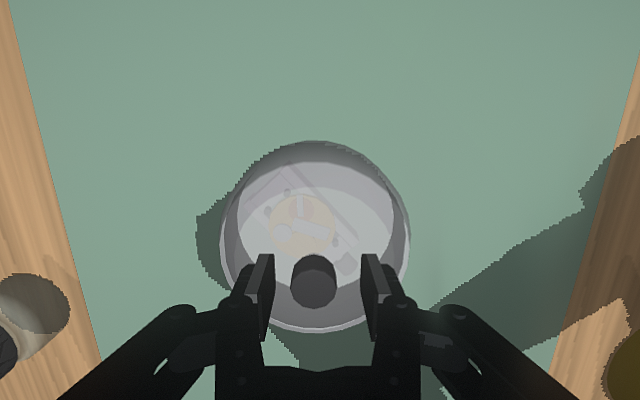

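Wrist view: the knob at (315,280) is centred between the pads. The holder underneath is turned obliquely. I'll lower 3 mm and grip.

>>> send_rows(
  targets=[
    {"gripper": 0, "x": 0, "y": -0.1, "z": 0.3, "ax": 0, "ay": 0, "az": 0},
    {"gripper": 1, "x": 0, "y": 0, "z": 0, "ax": 0, "ay": 0, "az": 0},
    {"gripper": 1, "x": 0, "y": 0, "z": 0, "ax": 0, "ay": 0, "az": 0},
    {"gripper": 1, "x": 0, "y": 0, "z": 0, "ax": 0, "ay": 0, "az": 0},
    {"gripper": 1, "x": 0, "y": 0, "z": 0, "ax": 0, "ay": 0, "az": 0},
  ],
)

```text
clock: 4.93
position: [527.1, 172.6, 84.2]
ee_rot: [-0.707, 0.707, -0.0, 0.0]
contact_force: [-0.4, -0.7, 2.1]
gripper_width: 19.8
grasp_force: 58.6
```

>>> send_rows(
  targets=[
    {"gripper": 1, "x": 0, "y": 0, "z": 0, "ax": 0, "ay": 0, "az": 0},
    {"gripper": 1, "x": 0, "y": 0, "z": -0.2, "ax": 0, "ay": 0, "az": 0},
    {"gripper": 1, "x": 0, "y": 0, "z": -0.5, "ax": 0, "ay": 0, "az": 0},
    {"gripper": 1, "x": 0, "y": 0, "z": -0.8, "ax": 0, "ay": 0, "az": 0},
    {"gripper": 1, "x": 0, "y": 0, "z": -1, "ax": 0, "ay": 0, "az": 0},
  ],
)

```text
clock: 5.35
position: [526.5, 172.4, 109.1]
ee_rot: [-0.707, 0.707, 0.0, -0.001]
contact_force: [-0.1, -1.2, -1.3]
gripper_width: 19.8
grasp_force: 58.6
```

>>> send_rows(
  targets=[
    {"gripper": 1, "x": 0, "y": 0, "z": -1.5, "ax": 0, "ay": 0, "az": 0},
    {"gripper": 1, "x": 0, "y": 0, "z": -1.5, "ax": 0, "ay": 0, "az": 0},
    {"gripper": 1, "x": 0, "y": 0, "z": -1.5, "ax": 0, "ay": 0, "az": 0},
    {"gripper": 1, "x": 0, "y": 0, "z": 0, "ax": 0, "ay": 0, "az": 0},
    {"gripper": 1, "x": 0, "y": 0, "z": 0, "ax": 0, "ay": 0, "az": 0},
  ],
)

```text
clock: 5.77
position: [527.3, 173.0, 155.3]
ee_rot: [-0.707, 0.707, -0.0, 0.001]
contact_force: [-0.1, 0.3, -1.3]
gripper_width: 20.0
grasp_force: 58.7
```

>>> send_rows(
  targets=[
    {"gripper": 1, "x": 0.5, "y": 1, "z": 0, "ax": 0, "ay": 0, "az": 0},
    {"gripper": 1, "x": 1.2, "y": 2.3, "z": 0, "ax": 0, "ay": 0, "az": 0},
    {"gripper": 1, "x": 1.5, "y": 3, "z": 0, "ax": 0, "ay": 0, "az": 0},
    {"gripper": 1, "x": 1.4, "y": 3, "z": 0, "ax": 0, "ay": 0, "az": 0},
    {"gripper": 1, "x": 1.1, "y": 2.4, "z": 0, "ax": 0, "ay": 0, "az": 0},
  ],
)

```text
clock: 6.18
position: [407.0, 113.8, 152.6]
ee_rot: [-0.707, 0.708, 0.001, -0.002]
contact_force: [-0.7, 0.5, -1.2]
gripper_width: 19.7
grasp_force: 58.8
```

>>> send_rows(
  targets=[
    {"gripper": 1, "x": 0.5, "y": 1, "z": 0, "ax": 0, "ay": 0, "az": 0},
    {"gripper": 1, "x": 0, "y": 0, "z": 0, "ax": 0, "ay": 0, "az": 0},
    {"gripper": 1, "x": 0, "y": 0, "z": 0, "ax": 0, "ay": 0, "az": 0},
  ],
)

```text
clock: 6.43
position: [400.2, 110.8, 154.1]
ee_rot: [0.707, -0.707, 0.0, -0.0]
contact_force: [-0.3, -0.3, -0.6]
gripper_width: 19.9
grasp_force: 58.8
```

Run:
```python
from h import *
s=arm.read_state();print(s['clock'],s['position'],s['contact_force'])
for c in ('top','wrist'):
    im,d,m=shot(c,c+'3.png')
    if c=='top': cv2.imwrite('pics/t3c.png',cv2.resize(im[140:230,260:360,::-1],None,fx=7,fy=6.5,interpolation=2)); np.save('t3d.npy',d)
    print(c,[(b['score'],b['rect']) for b in arm.boxes_of(c,'movement_holder')[:2]+arm.boxes_of(c,'screw_end')[:2]])
```

```text
6.4333 [400.2231869  110.81377238 154.11886326] [-0.32901429 -0.30306484 -0.57618764]
top [(0.94, [294.4, 169.4, 33.5, 28.0])]
wrist [(0.75, [121.6, 215.4, 94.2, 82.2])]
```

View pics/wrist3.png

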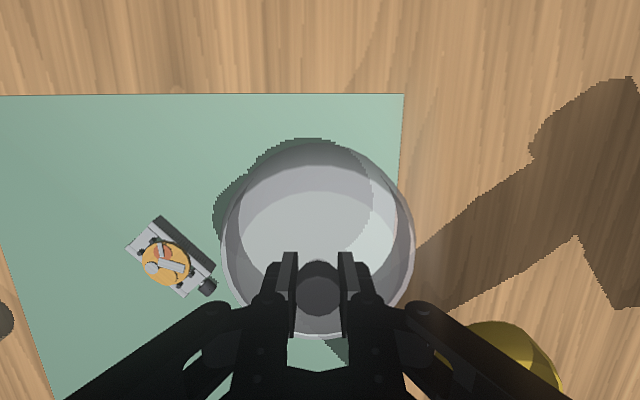

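Wrist view: the cover is held over free pad. The uncovered holder is at about (164,264) with its screw at (208,287), so the screw points to world (−x,+y). The leaned gripper will need that side, so I'll stand the cover at about (600,310) instead.

>>> send_rows(
  targets=[
    {"gripper": 1, "x": -1, "y": -1, "z": 0, "ax": 0, "ay": 0, "az": 0},
    {"gripper": 1, "x": -2, "y": -2, "z": 0, "ax": 0, "ay": 0, "az": 0},
    {"gripper": 1, "x": -2.5, "y": -2.5, "z": 0, "ax": 0, "ay": 0, "az": 0},
    {"gripper": 1, "x": -2.5, "y": -2.5, "z": 0, "ax": 0, "ay": 0, "az": 0},
    {"gripper": 1, "x": -2.5, "y": -2.5, "z": 0, "ax": 0, "ay": 0, "az": 0},
  ],
)

```text
clock: 7.15
position: [506.4, 216.8, 153.7]
ee_rot: [-0.707, 0.707, -0.0, -0.0]
contact_force: [0.6, 0.7, -1.5]
gripper_width: 19.6
grasp_force: 58.8
```

>>> send_rows(
  targets=[
    {"gripper": 1, "x": -2.5, "y": -2.5, "z": 0, "ax": 0, "ay": 0, "az": 0},
    {"gripper": 1, "x": -2.5, "y": -2.5, "z": 0, "ax": 0, "ay": 0, "az": 0},
    {"gripper": 1, "x": -2.3, "y": -2.3, "z": 0, "ax": 0, "ay": 0, "az": 0},
    {"gripper": 1, "x": -1.5, "y": -1.5, "z": 0, "ax": 0, "ay": 0, "az": 0},
    {"gripper": 1, "x": -0.7, "y": -0.7, "z": 0, "ax": 0, "ay": 0, "az": 0},
  ],
)

```text
clock: 7.57
position: [602.3, 312.8, 152.3]
ee_rot: [0.707, -0.707, 0.0, 0.0]
contact_force: [-0.1, -0.7, -0.2]
gripper_width: 20.2
grasp_force: 58.9
```

>>> send_rows(
  targets=[
    {"gripper": 1, "x": 0, "y": 0, "z": 2, "ax": 0, "ay": 0, "az": 0},
    {"gripper": 1, "x": 0, "y": 0, "z": 2, "ax": 0, "ay": 0, "az": 0},
    {"gripper": 1, "x": 0, "y": 0, "z": 1.5, "ax": 0, "ay": 0, "az": 0},
    {"gripper": 1, "x": 0, "y": 0, "z": 0.7, "ax": 0, "ay": 0, "az": 0},
    {"gripper": 1, "x": 0, "y": 0, "z": 0, "ax": 0, "ay": 0, "az": 0},
  ],
)

```text
clock: 7.98
position: [599.1, 309.8, 89.0]
ee_rot: [-0.707, 0.707, 0.0, -0.003]
contact_force: [0.4, -0.4, -0.9]
gripper_width: 19.6
grasp_force: 58.9
```

>>> send_rows(
  targets=[
    {"gripper": 1, "x": 0, "y": 0, "z": 0.2, "ax": 0, "ay": 0, "az": 0},
    {"gripper": 1, "x": 0, "y": 0, "z": 0.1, "ax": 0, "ay": 0, "az": 0},
    {"gripper": 1, "x": 0, "y": 0, "z": 0, "ax": 0, "ay": 0, "az": 0},
    {"gripper": 1, "x": 0, "y": 0, "z": 0, "ax": 0, "ay": 0, "az": 0},
  ],
)

```text
clock: 8.32
position: [600.4, 310.9, 90.1]
ee_rot: [-0.707, 0.707, -0.0, 0.001]
contact_force: [0.1, 0.2, -0.9]
gripper_width: 19.8
grasp_force: 58.9
```

>>> send_rows(
  targets=[
    {"gripper": 1, "x": 0, "y": 0, "z": 0.2, "ax": 0, "ay": 0, "az": 0},
    {"gripper": 1, "x": 0, "y": 0, "z": 0.1, "ax": 0, "ay": 0, "az": 0},
    {"gripper": 1, "x": 0, "y": 0, "z": 0, "ax": 0, "ay": 0, "az": 0},
    {"gripper": 1, "x": 0, "y": 0, "z": 0, "ax": 0, "ay": 0, "az": 0},
  ],
)

```text
clock: 8.65
position: [599.9, 310.5, 86.0]
ee_rot: [-0.707, 0.707, -0.0, -0.0]
contact_force: [0.6, 0.2, -1.6]
gripper_width: 19.8
grasp_force: 58.9
```

>>> send_rows(
  targets=[
    {"gripper": 1, "x": 0, "y": 0, "z": 0.1, "ax": 0, "ay": 0, "az": 0},
    {"gripper": 1, "x": 0, "y": 0, "z": 0, "ax": 0, "ay": 0, "az": 0},
    {"gripper": 1, "x": 0, "y": 0, "z": 0, "ax": 0, "ay": 0, "az": 0},
  ],
)

```text
clock: 8.9
position: [600.0, 310.6, 84.9]
ee_rot: [-0.707, 0.707, 0.0, -0.0]
contact_force: [-0.3, -0.1, -0.6]
gripper_width: 19.6
grasp_force: 58.9
```

>>> send_rows(
  targets=[
    {"gripper": 1, "x": 0, "y": 0, "z": 0.1, "ax": 0, "ay": 0, "az": 0},
    {"gripper": 1, "x": 0, "y": 0, "z": 0, "ax": 0, "ay": 0, "az": 0},
    {"gripper": 1, "x": 0, "y": 0, "z": 0, "ax": 0, "ay": 0, "az": 0},
  ],
)

```text
clock: 9.15
position: [600.2, 310.7, 84.3]
ee_rot: [-0.707, 0.707, -0.0, 0.0]
contact_force: [0.3, 0.0, 0.4]
gripper_width: 19.8
grasp_force: 59.1
```

>>> send_rows(
  targets=[
    {"gripper": 1, "x": 0, "y": 0, "z": 0.1, "ax": 0, "ay": 0, "az": 0},
    {"gripper": 1, "x": 0, "y": 0, "z": 0, "ax": 0, "ay": 0, "az": 0},
    {"gripper": 1, "x": 0, "y": 0, "z": 0, "ax": 0, "ay": 0, "az": 0},
  ],
)

```text
clock: 9.4
position: [600.2, 310.7, 84.2]
ee_rot: [0.707, -0.707, 0.0, -0.0]
contact_force: [-1.6, -1.4, 5.8]
gripper_width: 20.0
grasp_force: 59.5
```

Contact with the pad (+5.8 N). Release and rise.

>>> send_rows(
  targets=[
    {"gripper": 0, "x": 0, "y": 0, "z": 0, "ax": 0, "ay": 0, "az": 0},
    {"gripper": 0, "x": 0, "y": 0, "z": 0, "ax": 0, "ay": 0, "az": 0},
    {"gripper": 0, "x": 0, "y": 0, "z": 0, "ax": 0, "ay": 0, "az": 0},
    {"gripper": 0, "x": 0, "y": 0, "z": 0, "ax": 0, "ay": 0, "az": 0},
    {"gripper": 0, "x": 0, "y": 0, "z": -1, "ax": 0, "ay": 0, "az": 0},
  ],
)

```text
clock: 9.82
position: [598.7, 309.7, 90.7]
ee_rot: [-0.707, 0.707, 0.001, -0.003]
contact_force: [0.7, 0.5, 0.1]
gripper_width: 42.6
grasp_force: 0.0
```

>>> send_rows(
  targets=[
    {"gripper": 0, "x": 0, "y": 0, "z": -4, "ax": 0, "ay": 0, "az": 0},
    {"gripper": 0, "x": 0, "y": 0, "z": -4, "ax": 0, "ay": 0, "az": 0},
    {"gripper": 0, "x": 0, "y": 0, "z": -3, "ax": 0, "ay": 0, "az": 0},
    {"gripper": 0, "x": 0, "y": 0, "z": -1, "ax": 0, "ay": 0, "az": 0},
    {"gripper": 0, "x": 0, "y": 0, "z": 0, "ax": 0, "ay": 0, "az": 0},
  ],
)

```text
clock: 10.23
position: [601.6, 311.6, 218.3]
ee_rot: [0.707, -0.707, 0.001, -0.005]
contact_force: [0.3, 0.2, 1.2]
gripper_width: 42.7
grasp_force: 0.0
```

```bash
cat > hold.py <<'E'
from h import *
def meas(c,x0,y0,zlo,zhi,f):
    im,d,m=shot(c,f); 
    v,u=np.nonzero(d>0); P=px2w(m,np.c_[u,v],d[v,u]); col=im[v,u].astype(float)
    near=(np.hypot(P[:,0]-x0,P[:,1]-y0)<75)
    zt=np.median(P[near,2]);
    k=near&(P[:,2]>zlo)&(P[:,2]<zhi)
    h=cv2.cvtColor(im,cv2.COLOR_RGB2HSV)[v,u]
    br=near&(h[:,0]<28)&(h[:,1]>70)&(h[:,2]>80)
    print(c,'groundz',zt,'n',k.sum(),'brass',br.sum(),P[br].mean(0).round(1),((P[br].min(0)+P[br].max(0))/2).round(1),P[br].min(0).round(1),P[br].max(0).round(1))
    r=cv2.minAreaRect(P[k][:,:2].astype(np.float32)); print('rect',r)
    q=P[k][:,:2]; w,V=np.linalg.eigh(np.cov(q.T)); print('pts mean',q.mean(0),'axis',np.degrees(np.arctan2(V[1,1],V[0,1])))
    lo=near&(P[:,2]>zlo)&(P[:,2]<zhi-6); 
    return im,d,m,P,k
E
python3 - <<'E'
from hold import *
print(arm.read_state()['clock'])
im,d,m,P,k=meas('wrist',527,173,8,36,'w4.png')
im,d,m,P,k=meas('top',527,173,8,36,'t4.png')
cv2.imwrite('pics/t4c.png',cv2.resize(im[110:230,230:360,::-1],None,fx=6,fy=5))
E
```

```text
10.2333
wrist groundz 0.6079444053173688 n 3756 brass 1444 [534.4 168.7  23.9] [533.2 167.   13.3] [ 5.112e+02  1.444e+02 -5.000e-01] [555.2 189.5  27.2]
rect ((529.6762084960938, 174.31137084960938), (42.99637985229492, 84.54851531982422), 40.63825607299805)
pts mean [532.97510262 173.60896253] axis 140.65547211338273
top groundz 2.795647891188196 n 532 brass 183 [534.7 169.7  25.5] [535.8 170.7  15.5] [514.2 150.2  -1.2] [557.4 191.1  32.3]
rect ((528.4751586914062, 182.381591796875), (99.74010467529297, 100.71389770507812), 62.14932632446289)
pts mean [532.47771167 170.76830129] axis 132.90337851873974
```

View pics/w4.png

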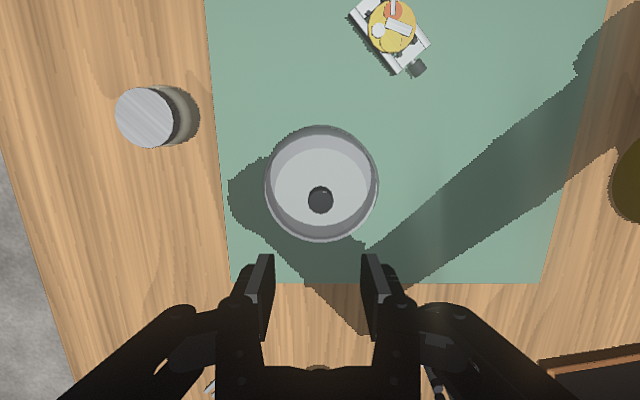

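Wrist view: the cover stands upright at (320,183). The holder is at (390,35), and its screw at (417,68) agrees with the fitted heading of 140.6° and origin of about (535,169.5). Next I move to the leaned pre-grasp.

>>> send_rows(
  targets=[
    {"gripper": -0.4, "x": 1, "y": 2, "z": 0, "ax": 0, "ay": 0, "az": 0},
    {"gripper": -0.4, "x": 2, "y": 3.4, "z": 0, "ax": 0, "ay": 0, "az": 0},
    {"gripper": -0.4, "x": 2, "y": 3.4, "z": 0, "ax": 0, "ay": 0, "az": 0},
    {"gripper": -0.4, "x": 2, "y": 3.3, "z": 0, "ax": 0, "ay": 0, "az": 0},
    {"gripper": -0.4, "x": 1.1, "y": 1.8, "z": 0, "ax": 0, "ay": 0, "az": 0},
  ],
)

```text
clock: 10.75
position: [456.7, 226.5, 210.5]
ee_rot: [-0.707, 0.707, 0.001, -0.003]
contact_force: [-0.0, 0.2, -0.0]
gripper_width: 60.0
grasp_force: 0.0
```

>>> send_rows(
  targets=[
    {"gripper": -0.4, "x": 0, "y": 0, "z": 0, "ax": 0, "ay": 0, "az": -7},
    {"gripper": -0.4, "x": 0, "y": 0, "z": 0, "ax": 0, "ay": 0, "az": -7},
    {"gripper": -0.4, "x": 0, "y": 0, "z": 0, "ax": 0, "ay": 0, "az": -7},
    {"gripper": -0.4, "x": 0, "y": 0, "z": 0, "ax": 0, "ay": 0, "az": -7},
    {"gripper": -0.4, "x": 0, "y": 0, "z": 0, "ax": 0, "ay": 0, "az": -7},
  ],
)

```text
clock: 11.17
position: [459.9, 228.8, 210.9]
ee_rot: [0.888, -0.459, -0.001, 0.002]
contact_force: [0.8, 0.2, -0.9]
gripper_width: 59.6
grasp_force: 0.0
```

>>> send_rows(
  targets=[
    {"gripper": -0.4, "x": 0, "y": 0, "z": 0, "ax": 0, "ay": 0, "az": -7},
    {"gripper": -0.4, "x": 0, "y": 0, "z": 0, "ax": 0, "ay": 0, "az": -7},
    {"gripper": -0.4, "x": 0, "y": 0, "z": 0, "ax": 0, "ay": 0, "az": -1.6},
    {"gripper": -0.4, "x": 0, "y": 0, "z": 0, "ax": 0, "ay": 6.9, "az": 0},
    {"gripper": -0.4, "x": 0, "y": 0, "z": 0, "ax": 0, "ay": 6.9, "az": 0},
  ],
)

```text
clock: 11.58
position: [461.8, 229.3, 212.0]
ee_rot: [0.934, -0.336, 0.115, 0.041]
contact_force: [0.1, -1.6, 0.4]
gripper_width: 59.9
grasp_force: 0.0
```

>>> send_rows(
  targets=[
    {"gripper": -0.4, "x": 0, "y": 0, "z": 0, "ax": 0, "ay": 6.9, "az": 0},
    {"gripper": -0.4, "x": 0, "y": 0, "z": 0, "ax": 0, "ay": 6.9, "az": 0},
    {"gripper": -0.4, "x": 0, "y": 0, "z": 0, "ax": 0, "ay": 6.9, "az": 0},
    {"gripper": -0.4, "x": 0, "y": 0, "z": 0, "ax": 0, "ay": 6.9, "az": 0},
    {"gripper": -0.4, "x": 0, "y": 0, "z": 0, "ax": 0, "ay": 6.9, "az": 0},
  ],
)

```text
clock: 12.0
position: [459.9, 229.1, 211.8]
ee_rot: [0.858, -0.306, 0.387, 0.139]
contact_force: [-0.4, -0.4, 0.1]
gripper_width: 59.5
grasp_force: 0.0
```

>>> send_rows(
  targets=[
    {"gripper": -0.4, "x": 0, "y": 0, "z": 0, "ax": 0, "ay": 6.8, "az": 0},
    {"gripper": -0.4, "x": 0, "y": 0, "z": 0, "ax": 0, "ay": 0, "az": 0},
    {"gripper": -0.4, "x": 0, "y": 0, "z": 0, "ax": 0, "ay": 0, "az": 0},
  ],
)

```text
clock: 12.25
position: [460.2, 228.8, 210.6]
ee_rot: [0.835, -0.297, 0.434, 0.159]
contact_force: [0.4, -0.3, -0.7]
gripper_width: 60.0
grasp_force: 0.0
```

```bash
cat > go.py <<'E'
from h import *
def pose(o,psi,a,dx,z):
    """tool pose: holder origin o (xy), screw heading psi deg, lean a deg, TCP dx toward screw, height z"""
    p=np.radians(psi);a=np.radians(a);L=np.array([np.cos(p),np.sin(p),0]);k=np.array([0,0,1.])
    tz=-np.sin(a)*L-np.cos(a)*k; ty=np.cross(k,L); tx=np.cross(ty,tz)
    return np.r_[o,0]+dx*L+z*k, R.from_matrix(np.c_[tx,ty,tz])
def delta(tp,tr):
    s=arm.read_state(); r=R.from_quat(s['ee_rot'])
    print('clock',s['clock'],'pos',s['position'].round(1),'joints',s['joints'].round(2))
    print('target',tp.round(1),'shift cm (tool)',(r.inv().apply(tp-s['position'])/10).round(2),'turn deg',np.degrees((r.inv()*tr).as_rotvec()).round(2))
E
python3 - <<'E'
from go import *; from hold import meas
im,d,m,P,k=meas('wrist',535,170,8,36,'w5.png')
tp,tr=pose((535,169.5),140.65,55,29,23.5)
delta(tp-80*tr.as_matrix()[:,2],tr)
E
```

```text
wrist groundz 4.15965105518768 n 2391 brass 804 [535.3 171.9  27.3] [541.2 169.7  17. ] [515.7 147.7   3. ] [566.7 191.8  31. ]
rect ((531.546875, 176.0050506591797), (41.56158447265625, 84.63233947753906), 43.15752029418945)
pts mean [530.71973286 176.63135841] axis 131.80018228520282
clock 12.3 pos [460.7 229.1 211.7] joints [ 1.06  0.3  -0.87  1.15 -1.08 -1.11]
target [461.9 229.4  69.4] shift cm (tool) [-11.62  -0.15   8.23] turn deg [0.19 0.01 0.09]
```

>>> send_rows(
  targets=[
    {"gripper": -0.4, "x": -2.9, "y": -0.3, "z": 2, "ax": 0, "ay": 0, "az": 0},
    {"gripper": -0.4, "x": -2.9, "y": 0, "z": 2.1, "ax": 0, "ay": 0, "az": 0},
    {"gripper": -0.4, "x": -2.9, "y": 0, "z": 2.1, "ax": 0, "ay": 0, "az": 0},
    {"gripper": -0.4, "x": -2.9, "y": 0, "z": 2, "ax": 0, "ay": 0, "az": 0},
    {"gripper": -0.4, "x": 0, "y": 0, "z": 0, "ax": 0, "ay": 0, "az": 0},
  ],
)

```text
clock: 12.72
position: [463.0, 229.1, 65.7]
ee_rot: [0.836, -0.298, 0.433, 0.161]
contact_force: [0.1, -1.5, -1.2]
gripper_width: 59.9
grasp_force: 0.0
```

>>> send_rows(
  targets=[
    {"gripper": -0.4, "x": 0, "y": 0, "z": 2.5, "ax": 0, "ay": 0, "az": 0},
    {"gripper": -0.4, "x": 0, "y": 0, "z": 2, "ax": 0, "ay": 0, "az": 0},
    {"gripper": -0.4, "x": 0, "y": 0, "z": 1, "ax": 0, "ay": 0, "az": 0},
    {"gripper": -0.4, "x": 0, "y": 0, "z": 0, "ax": 0, "ay": 0, "az": 0},
    {"gripper": -0.4, "x": 0, "y": 0, "z": 0, "ax": 0, "ay": 0, "az": 0},
  ],
)

```text
clock: 13.13
position: [499.6, 202.5, 41.5]
ee_rot: [0.834, -0.301, 0.436, 0.155]
contact_force: [-0.3, -0.0, 0.1]
gripper_width: 59.7
grasp_force: 0.0
```

Run:
```python
from go import *
im,d,m=shot('wrist','w6.png')
tp,tr=pose((536,170.3),141.5,55,29,23.5)
delta(tp,tr)
```

```text
clock 13.1833 pos [499.2 203.1  41.5] joints [ 0.79  0.61 -0.98  1.68 -0.96 -1.59]
target [513.3 188.4  23.5] shift cm (tool) [-0.32  0.25  2.69] turn deg [ 0.69 -0.14 -0.7 ]
```

View pics/w6.png

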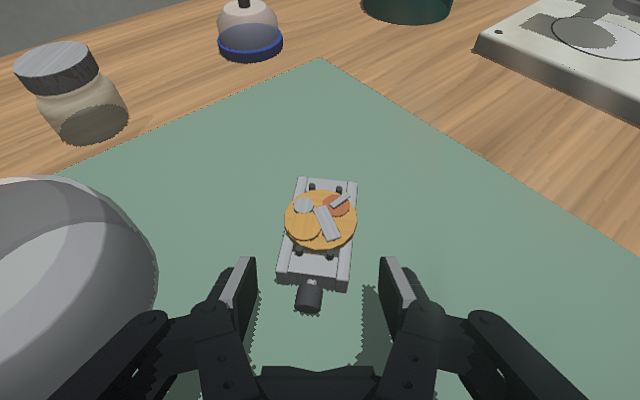

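Run:
```python
from go import *
im=cv2.imread('pics/w6.png');cv2.imwrite('pics/w6c.png',cv2.resize(im[165:325,260:380],None,fx=5,fy=3.75,interpolation=2))
m=arm.camera_model('wrist')
Q=px2z(m,[(298,177),(277,270),(357,182),(351,276),(310,286)],21);print(Q.round(1))
for i,j in((0,1),(2,3)):
    v=Q[j]-Q[i];print(np.degrees(np.arctan2(v[1],v[0])),np.linalg.norm(v))
```

```text
[[572.4 158.9  21. ]
 [526.5 208.1  21. ]
 [544.4 131.9  21. ]
 [498.7 179.9  21. ]
 [508.2 200.1  21. ]]
133.01667058225928 67.26594551644882
133.54490366847955 66.21347992532485
```

View pics/w6c.png

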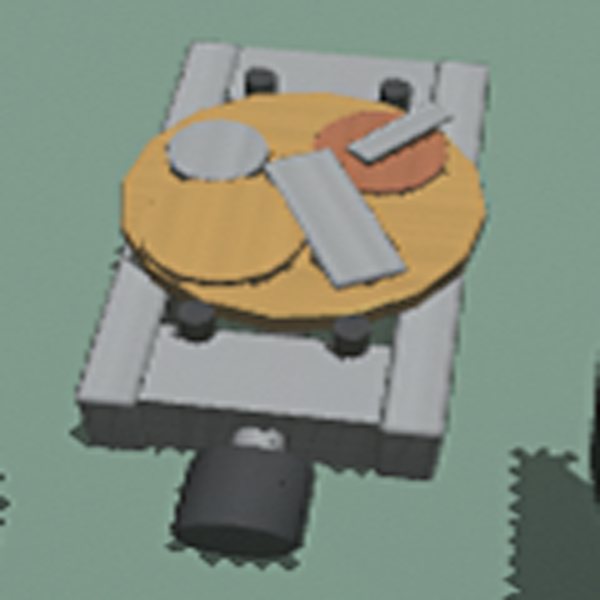

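The crop shows the rail corners clearly, and they give a heading of 133.3° (my box fit was biased) and an origin of (535.5,169.7). I'll correct for that.

Run:
```python
from go import *
m=arm.camera_model('wrist')
Q=px2z(m,[(298.4,176.5),(276,272.2),(357.6,182.3),(348.4,280.5)],21);print(Q.mean(0))
for i,j in((0,1),(2,3)):
    v=Q[j]-Q[i];print(np.degrees(np.arctan2(v[1],v[0])),np.linalg.norm(v))
o=Q.mean(0)[:2]
tp,tr=pose(o,133.3,55,29,23.5)
delta(tp-35*tr.as_matrix()[:,2],tr)
```

```text
[534.99855856 170.51893187  21.        ]
132.63909987843425 69.05969981102884
132.20931683073564 68.71464781345259
clock 13.1833 pos [499.2 203.1  41.5] joints [ 0.79  0.61 -0.98  1.68 -0.96 -1.59]
target [495.4 212.5  43.6] shift cm (tool) [-0.34 -0.48 -0.85] turn deg [-6.03 -0.13  3.99]
```

>>> send_rows(
  targets=[
    {"gripper": -0.4, "x": -0.3, "y": -0.5, "z": -0.9, "ax": 0, "ay": 0, "az": 0},
    {"gripper": -0.4, "x": 0, "y": 0, "z": 0, "ax": -3.2, "ay": 0, "az": 2.2},
    {"gripper": -0.4, "x": 0, "y": 0, "z": 0, "ax": -3.2, "ay": 0, "az": 2.2},
    {"gripper": -0.4, "x": 0, "y": 0, "z": 0, "ax": 0, "ay": 0, "az": 0},
    {"gripper": -0.4, "x": 0, "y": 0, "z": 0, "ax": 0, "ay": 0, "az": 0},
  ],
)

```text
clock: 13.6
position: [494.5, 214.7, 43.2]
ee_rot: [0.813, -0.353, 0.424, 0.183]
contact_force: [0.3, -0.0, -0.5]
gripper_width: 60.1
grasp_force: 0.0
```

Run:
```python
from go import *
tp,tr=pose((535.1,170.3),132.6,55,29,23.5)
delta(tp,tr)
```

```text
clock 13.6 pos [494.5 214.7  43.2] joints [ 0.9   0.63 -0.9   1.39 -0.97 -1.52]
target [515.5 191.6  23.5] shift cm (tool) [0.16 0.04 3.68] turn deg [-0.44 -0.07  0.19]
```

>>> send_rows(
  targets=[
    {"gripper": -0.4, "x": 0.1, "y": 0, "z": 1.5, "ax": 0, "ay": 0, "az": 0},
    {"gripper": -0.4, "x": 0.1, "y": 0, "z": 1.5, "ax": 0, "ay": 0, "az": 0},
    {"gripper": -0.4, "x": 0, "y": 0, "z": 0.6, "ax": 0, "ay": 0, "az": 0},
    {"gripper": -0.4, "x": 0, "y": 0, "z": 0, "ax": 0, "ay": 0, "az": 0},
    {"gripper": -0.4, "x": 0, "y": 0, "z": 0, "ax": 0, "ay": 0, "az": 0},
  ],
)

```text
clock: 14.02
position: [515.2, 189.3, 23.5]
ee_rot: [0.813, -0.355, 0.424, 0.186]
contact_force: [0.5, -0.2, 0.2]
gripper_width: 59.8
grasp_force: 0.0
```

Run:
```python
from go import *
im,d,m=shot('wrist','w7.png')
tp,tr=pose((535.1,170.3),132.6,55,29,23.5)
delta(tp,tr)
cv2.imwrite('pics/w7c.png',im[150:400,180:460,::-1].repeat(2,0).repeat(2,1))
```

```text
clock 14.0667 pos [515.3 189.8  23.6] joints [ 0.8   0.66 -0.91  1.52 -0.96 -1.57]
target [515.5 191.6  23.5] shift cm (tool) [-0.08 -0.14 -0.1 ] turn deg [-0.17 -0.1   0.18]
```

View pics/w7c.png

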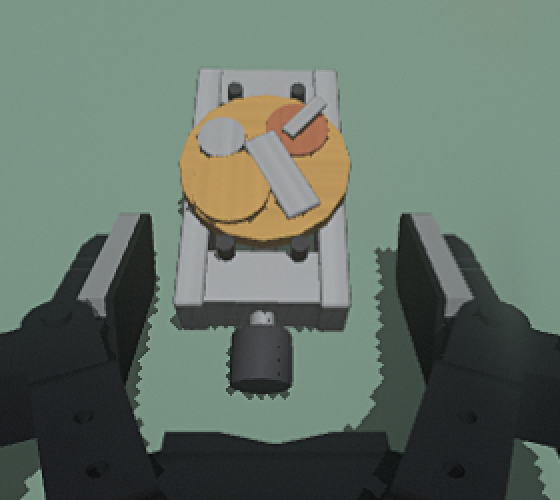

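Aligned; the holder centre is about 3 mm left of the finger middle. I'll centre, back off 2 mm and close.

>>> send_rows(
  targets=[
    {"gripper": -0.4, "x": 0, "y": -0.3, "z": -0.2, "ax": 0, "ay": 0, "az": 0},
    {"gripper": -0.2, "x": 0, "y": 0, "z": 0, "ax": 0, "ay": 0, "az": 0},
    {"gripper": 0.0, "x": 0, "y": 0, "z": 0, "ax": 0, "ay": 0, "az": 0},
    {"gripper": 0.1, "x": 0, "y": 0, "z": 0, "ax": 0, "ay": 0, "az": 0},
    {"gripper": 0.3, "x": 0, "y": 0, "z": 0, "ax": 0, "ay": 0, "az": 0},
  ],
)

```text
clock: 14.48
position: [516.5, 193.8, 24.9]
ee_rot: [0.813, -0.354, 0.424, 0.185]
contact_force: [-1.6, 2.9, 3.8]
gripper_width: 38.4
grasp_force: 60.9
```

>>> send_rows(
  targets=[
    {"gripper": 1, "x": 0, "y": 0, "z": 0, "ax": 0, "ay": 0, "az": 0},
    {"gripper": 1, "x": 0, "y": 0, "z": 0, "ax": 0, "ay": 0, "az": 0},
    {"gripper": 1, "x": 0, "y": 0, "z": 0, "ax": 0, "ay": 0, "az": 0},
  ],
)

```text
clock: 14.73
position: [516.7, 193.6, 24.9]
ee_rot: [0.813, -0.354, 0.424, 0.185]
contact_force: [-2.7, 2.9, 4.4]
gripper_width: 38.3
grasp_force: 61.1
```

Run:
```python
from go import *
im,d,m=shot('wrist','w8.png')
s=arm.read_state();print(s['position'],s['ee_rot'],s['contact_force'],s['gripper_width'])
tp,tr=pose((535.1,170.3),132.6,55,29,23.5)
delta(tp,tr)
cv2.imwrite('pics/w8c.png',im[150:400,180:460,::-1].repeat(2,0).repeat(2,1))
```

```text
[516.7850548  193.61615086  24.88754968] [ 0.81250776 -0.35438476  0.42428139  0.18500777] [-4.22049449  2.80019651  4.89782643] 38.47226422476001
clock 14.7833 pos [516.8 193.6  24.9] joints [ 0.81  0.66 -0.9   1.51 -0.96 -1.56]
target [515.5 191.6  23.5] shift cm (tool) [-0.08  0.23  0.12] turn deg [-0.23 -0.14  0.15]
```

View pics/w8c.png

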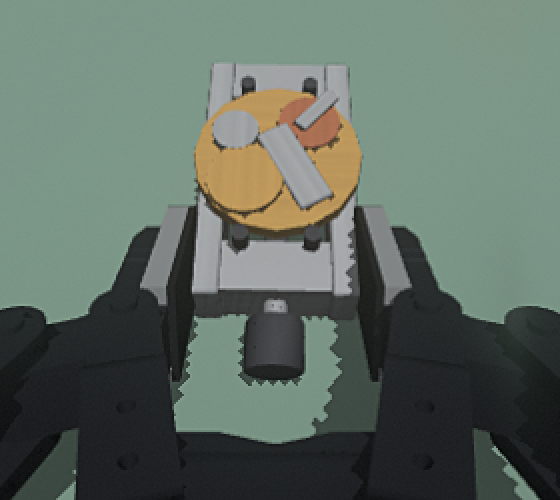

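Grip good: width 38.4 (the knob read 2 mm low too). The pads are clear of the movement. I'll view no more pictures. Lifting.

>>> send_rows(
  targets=[
    {"gripper": 1, "x": 0.2, "y": 0, "z": -0.1, "ax": 0, "ay": 0, "az": 0},
    {"gripper": 1, "x": 0.6, "y": 0, "z": -0.4, "ax": 0, "ay": 0, "az": 0},
    {"gripper": 1, "x": 1.2, "y": 0, "z": -0.8, "ax": 0, "ay": 0, "az": 0},
    {"gripper": 1, "x": 1.6, "y": 0, "z": -1.1, "ax": 0, "ay": 0, "az": 0},
    {"gripper": 1, "x": 1.6, "y": 0, "z": -1.1, "ax": 0, "ay": 0, "az": 0},
  ],
)

```text
clock: 15.2
position: [516.6, 191.2, 86.7]
ee_rot: [0.813, -0.355, 0.422, 0.187]
contact_force: [0.7, -0.3, -1.4]
gripper_width: 38.3
grasp_force: 60.4
```

>>> send_rows(
  targets=[
    {"gripper": 1, "x": 1.6, "y": 0, "z": -1.1, "ax": 0, "ay": 0, "az": 0},
    {"gripper": 1, "x": 1.6, "y": 0, "z": -1.1, "ax": 0, "ay": 0, "az": 0},
    {"gripper": 1, "x": 0.8, "y": 0, "z": -0.6, "ax": 0, "ay": 0, "az": 0},
    {"gripper": 1, "x": 0, "y": 0, "z": 0, "ax": 0, "ay": 0, "az": 0},
    {"gripper": 1, "x": 0, "y": 0, "z": 0, "ax": 0, "ay": 0, "az": 0},
  ],
)

```text
clock: 15.62
position: [516.8, 192.2, 135.7]
ee_rot: [0.813, -0.355, 0.423, 0.185]
contact_force: [0.4, -0.0, -2.6]
gripper_width: 38.1
grasp_force: 60.4
```

```bash
cat > rel.py <<'E'
from go import *
def brass(im,m,zc,sel):
    """circle through movement outline pixels on plane z=zc; sel = (u0,u1,v0,v1)"""
    h=cv2.cvtColor(im,cv2.COLOR_RGB2HSV); b=cv2.inRange(h,(10,90,90),(28,255,255)); M=np.zeros_like(b); u0,u1,v0,v1=sel; M[v0:v1,u0:u1]=b[v0:v1,u0:u1]
    c=np.vstack([k for k in cv2.findContours(M,0,2)[0] if cv2.contourArea(k)>60]); hull=cv2.convexHull(c).reshape(-1,2)
    W=px2z(m,hull,zc)[:,:2].astype(np.float32)
    A=np.c_[2*W,np.ones(len(W))];x=np.linalg.lstsq(A,(W**2).sum(1),rcond=None)[0]
    return hull.min(0),hull.max(0),x[:2],np.sqrt(x[2]+x[0]**2+x[1]**2)
def report(f,sel=(200,440,130,340)):
    im,d,m=shot('wrist',f); s=arm.read_state(); r=R.from_quat(s['ee_rot']).as_matrix()
    zc=s['position'][2]-21.9+26
    res=brass(im,m,zc,sel); L=-r[:,2].copy();L[2]=0;psi=np.degrees(np.arctan2(L[1],L[0]));L/=np.linalg.norm(L)
    v=np.r_[res[2],0]-s['position']
    print(res,'psi',psi,'lean',np.degrees(np.arccos(-r[2,2])),'dx',-v@L,'lat',v@np.cross([0,0,1],L),'roll',np.degrees(np.arcsin(r[2,1])))
    return im,d,m,s
E
python3 - <<'E'
from rel import *
im,d,m,s=report('w9.png')
print(s['clock'],s['position'],s['contact_force'],s['gripper_width'],s['joints'].round(2))
tp,tr=pose((528,-40),91.4,55,0,150); delta(tp,tr)
E
```

```text
(array([200, 130], dtype=int32), array([439, 265], dtype=int32), array([574.52786239, 127.20156853]), np.float64(76.72839363541095)) psi 132.71478283889732 lean 55.04160617110875 dx 86.76275798752954 lat 1.5074172612499366 roll 0.11369740334021379
15.6667 [516.77996869 191.97215795 135.11696895] [ 0.23702762  0.37561149 -2.08221072] 38.28775290299028 [ 0.87  0.47 -0.85  1.28 -1.01 -1.27]
clock 15.6667 pos [516.8 192.  135.1] joints [ 0.87  0.47 -0.85  1.28 -1.01 -1.27]
target [528. -40. 150.] shift cm (tool) [11.39 14.94 13.74] turn deg [-33.85  -0.08  23.82]
```

Run:
```python
from rel import *
s=arm.read_state(); m=arm.camera_model('wrist')
def H(p,q):
    T=np.eye(4);T[:3,:3]=R.from_quat(q).as_matrix();T[:3,3]=p;return T
T8=H([516.785,193.616,24.888],[.81250776,-.35438476,.42428139,.18500777])
m['cam_to_world']=T8@np.linalg.inv(H(s['position'],s['ee_rot']))@np.array(m['cam_to_world'])
im=cv2.imread('pics/w8.png')[:,:,::-1].copy()
res=brass(im,m,29,(260,380,180,275));print(res)
r=T8[:3,:3];L=-r[:,2].copy();L[2]=0;L/=np.linalg.norm(L);v=np.r_[res[2],24.888]-T8[:3,3]
print('dx',-v@L,'lat',v@np.cross([0,0,1],L))
Q=px2z(m,[(180+211/2,150+64/2),(180+349/2,150+66/2)],21);print(Q, 'dx far corners',[-(q-T8[:3,3])@L+35 for q in Q])
```

```text
(array([277, 195], dtype=int32), array([360, 265], dtype=int32), array([536.0513421 , 171.17296093]), np.float64(20.63146822883136))
dx 29.55598667837485 lat 1.151343600858691
[[574.71648888 157.59977303  21.        ]
 [544.74587423 130.78586495  21.        ]] dx far corners [np.float64(100.81091091616948), np.float64(100.06887507697576)]
```

>>> send_rows(
  targets=[
    {"gripper": 1, "x": 1, "y": 1, "z": 1, "ax": 0, "ay": 0, "az": 0},
    {"gripper": 1, "x": 2, "y": 2.3, "z": 2.1, "ax": 0, "ay": 0, "az": 0},
    {"gripper": 1, "x": 2, "y": 2.4, "z": 2.2, "ax": 0, "ay": 0, "az": 0},
    {"gripper": 1, "x": 2, "y": 2.5, "z": 2.2, "ax": 0, "ay": 0, "az": 0},
    {"gripper": 1, "x": 2, "y": 2.5, "z": 2.2, "ax": 0, "ay": 0, "az": 0},
  ],
)

```text
clock: 16.08
position: [526.7, 22.4, 152.5]
ee_rot: [0.814, -0.354, 0.422, 0.186]
contact_force: [1.0, -0.7, -1.4]
gripper_width: 38.6
grasp_force: 60.5
```

>>> send_rows(
  targets=[
    {"gripper": 1, "x": 1.4, "y": 2.2, "z": 2, "ax": 0, "ay": 0, "az": 0},
    {"gripper": 1, "x": 1, "y": 2, "z": 2, "ax": 0, "ay": 0, "az": 0},
    {"gripper": 1, "x": 0, "y": 0, "z": 0, "ax": -3.4, "ay": 0, "az": 2.4},
    {"gripper": 1, "x": 0, "y": 0, "z": 0, "ax": -5.6, "ay": 0, "az": 3.9},
    {"gripper": 1, "x": 0, "y": 0, "z": 0, "ax": -5.6, "ay": 0, "az": 3.9},
  ],
)

```text
clock: 16.5
position: [532.5, -45.5, 151.4]
ee_rot: [0.756, -0.463, 0.393, 0.243]
contact_force: [1.7, -1.1, -1.0]
gripper_width: 38.2
grasp_force: 60.8
```

>>> send_rows(
  targets=[
    {"gripper": 1, "x": 0, "y": 0, "z": 0, "ax": -5.6, "ay": 0, "az": 3.9},
    {"gripper": 1, "x": 0, "y": 0, "z": 0, "ax": -5.6, "ay": 0, "az": 3.9},
    {"gripper": 1, "x": 0, "y": 0, "z": 0, "ax": -4.6, "ay": 0, "az": 3.3},
    {"gripper": 1, "x": 0, "y": 0, "z": 0, "ax": -3.4, "ay": 0, "az": 2.5},
    {"gripper": 1, "x": 0, "y": 0, "z": 0, "ax": 0, "ay": 0, "az": 0},
  ],
)

```text
clock: 16.92
position: [536.8, -38.2, 151.3]
ee_rot: [0.652, -0.601, 0.341, 0.312]
contact_force: [-0.3, 1.2, -1.9]
gripper_width: 38.3
grasp_force: 60.9
```

```bash
cat > stage.py <<'E'
from rel import *
def project(m,P):
    T=np.linalg.inv(np.array(m['cam_to_world'])); K=np.array([[m['fx'],0,m['cx']],[0,m['fy'],m['cy']],[0,0,1.]])
    return cv2.projectPoints(np.array(P,float),cv2.Rodrigues(T[:3,:3])[0],T[:3,3],K,np.array(m['distortion']))[0].reshape(-1,2)
def stage(c,img=None):
    im,d,m=shot(c,'st_'+c+'.png')
    g=np.arange(-75,75,.5);X,Y=np.meshgrid(528+g,-206+g)
    uv=project(m,np.c_[X.ravel(),Y.ravel(),np.full(X.size,22.)]).astype(np.float32)
    o=cv2.remap(im,uv[:,0].reshape(X.shape),uv[:,1].reshape(X.shape),cv2.INTER_CUBIC)
    g8=cv2.cvtColor(o,cv2.COLOR_RGB2GRAY)
    bh=cv2.morphologyEx(g8,cv2.MORPH_BLACKHAT,np.ones((13,13),np.uint8)).astype(np.float32); bh=np.minimum(bh,25); bh=cv2.GaussianBlur(bh,(0,0),2)
    t=np.linspace(0,2*np.pi,180,endpoint=False);best=[]
    for dx in np.arange(-14,14.1,.5):
        for dy in np.arange(-14,14.1,.5):
            mx=((46.2*np.cos(t)+dx+75)*2).astype(np.float32);my=((46.2*np.sin(t)+dy+75)*2).astype(np.float32)
            best.append((cv2.remap(bh,mx[None],my[None],1).mean(),528+dx,-206+dy))
    best.sort(reverse=True);print(c,best[:3],'median',np.median([b[0] for b in best]))
E
python3 - <<'E'
from stage import *
for c in('top','side','wrist'): stage(c)
s=arm.read_state();print(s['clock'],s['position'],s['joints'].round(2))
# base plate from top depth
d=np.load('t3d.npy');m=arm.camera_model('top');im=cv2.imread('pics/top3.png')
v,u=np.mgrid[140:235,425:545].reshape(2,-1);P=px2w(m,np.c_[u,v],d[v,u])
k=(abs(P[:,2]-22)<6)&(P[:,0]>420)&(P[:,0]<640)&(P[:,1]<-100)
print(np.percentile(P[k],[0.5,99.5],axis=0).round(1),cv2.minAreaRect(P[k][:,:2].astype(np.float32)))
tp,tr=pose((528,-100),91.4,55,30,105); delta(tp,tr)
E
```

```text
top [(np.float32(9.669111), np.float64(526.0), np.float64(-207.0)), (np.float32(9.657105), np.float64(526.5), np.float64(-206.5)), (np.float32(9.653185), np.float64(526.5), np.float64(-207.0))] median 2.8552084
side [(np.float32(5.091069), np.float64(528.5), np.float64(-208.5)), (np.float32(5.081848), np.float64(528.5), np.float64(-209.0)), (np.float32(5.077336), np.float64(528.0), np.float64(-208.5))] median 2.6410012
wrist [(np.float32(15.719456), np.float64(526.5), np.float64(-209.5)), (np.float32(15.698089), np.float64(526.5), np.float64(-210.0)), (np.float32(15.621782), np.float64(526.0), np.float64(-209.5))] median 4.4651575
17.0667 [534.15581372 -40.50670256 152.14242494] [ 0.52  0.49 -0.71  0.96 -1.15 -1.21]
[[ 438.7 -354.    16.7]
 [ 616.2 -118.2   26.5]] ((528.3636474609375, -236.91993713378906), (180.21090698242188, 240.18772888183594), 0.9496280550956726)
clock 17.0667 pos [534.2 -40.5 152.1] joints [ 0.52  0.49 -0.71  0.96 -1.15 -1.21]
target [527.3 -70.  105. ] shift cm (tool) [-2.23  0.94  5.05] turn deg [-2.86 -0.23  1.94]
```

Run:
```python
from go import *
tp,tr=pose((527,-100),91,55,30,80); delta(tp,tr)
```

```text
clock 17.0667 pos [534.2 -40.5 152.1] joints [ 0.52  0.49 -0.71  0.96 -1.15 -1.21]
target [526.5 -70.   80. ] shift cm (tool) [-4.29  1.02  6.47] turn deg [-3.19 -0.23  2.17]
```

>>> send_rows(
  targets=[
    {"gripper": 1, "x": 0, "y": 0, "z": 0, "ax": -3.2, "ay": -0.2, "az": 2.2},
    {"gripper": 1, "x": -1.3, "y": 0.3, "z": 1.8, "ax": 0, "ay": 0, "az": 0},
    {"gripper": 1, "x": -1.5, "y": 0.3, "z": 2.4, "ax": 0, "ay": 0, "az": 0},
    {"gripper": 1, "x": -1.3, "y": 0.2, "z": 2.1, "ax": 0, "ay": 0, "az": 0},
    {"gripper": 1, "x": 0, "y": 0, "z": 0, "ax": 0, "ay": 0, "az": 0},
  ],
)

```text
clock: 17.48
position: [523.5, -71.3, 80.4]
ee_rot: [0.632, -0.622, 0.327, 0.327]
contact_force: [-1.1, -1.5, -1.5]
gripper_width: 38.5
grasp_force: 61.0
```

>>> send_rows(
  targets=[
    {"gripper": 1, "x": 0, "y": 0, "z": 0, "ax": 0, "ay": 0, "az": 0},
    {"gripper": 1, "x": 0, "y": 0, "z": 0, "ax": 0, "ay": 0, "az": 0},
    {"gripper": 1, "x": 0, "y": 0, "z": 0, "ax": 0, "ay": 0, "az": 0},
  ],
)

```text
clock: 17.73
position: [528.5, -67.2, 84.7]
ee_rot: [0.632, -0.623, 0.33, 0.321]
contact_force: [0.9, 1.0, -2.6]
gripper_width: 38.3
grasp_force: 61.0
```

Run:
```python
from stage import *
stage('wrist')
im,d,m=shot('wrist'); s=arm.read_state()
# movement: outline on plane, white surroundings -> try selection between pads
try:
    report('w10.png',(260,380,180,290))
except Exception as e: print(e)
tp,tr=pose((527,-208),91,55,30,80); delta(tp,tr)
```

```text
wrist [(np.float32(15.3303795), np.float64(528.0), np.float64(-208.5)), (np.float32(15.317708), np.float64(528.0), np.float64(-208.0)), (np.float32(15.149458), np.float64(528.5), np.float64(-208.0))] median 4.536765
(array([277, 195], dtype=int32), array([360, 265], dtype=int32), array([527.35138872, -97.22599034]), np.float64(20.537787613691787)) psi 91.1691822877191 lean 54.89507140568914 dx 30.03054776370069 lat 1.5775255413567018 roll -0.30038878604328156
clock 17.8833 pos [528.3 -67.2  84.3] joints [ 0.45  0.6  -0.76  1.02 -1.06 -1.35]
target [ 526.5 -178.    80. ] shift cm (tool) [6.02 0.37 9.31] turn deg [-0.14  0.11 -0.27]
```

>>> send_rows(
  targets=[
    {"gripper": 1, "x": 0.8, "y": 0.1, "z": 1.1, "ax": 0, "ay": 0, "az": 0},
    {"gripper": 1, "x": 1.5, "y": 0.1, "z": 2.3, "ax": 0, "ay": 0, "az": 0},
    {"gripper": 1, "x": 1.5, "y": 0, "z": 2.3, "ax": 0, "ay": 0, "az": 0},
    {"gripper": 1, "x": 1.4, "y": 0, "z": 2.3, "ax": 0, "ay": 0, "az": 0},
    {"gripper": 1, "x": 0.8, "y": 0, "z": 1.3, "ax": 0, "ay": 0, "az": 0},
  ],
)

```text
clock: 18.3
position: [526.8, -180.4, 79.5]
ee_rot: [0.631, -0.623, 0.33, 0.323]
contact_force: [0.2, 0.3, -2.5]
gripper_width: 38.1
grasp_force: 61.0
```

>>> send_rows(
  targets=[
    {"gripper": 1, "x": 0, "y": 0, "z": 0, "ax": 0, "ay": 0, "az": 0},
    {"gripper": 1, "x": 0, "y": 0, "z": 0, "ax": 0, "ay": 0, "az": 0},
    {"gripper": 1, "x": 0, "y": 0, "z": 0, "ax": 0, "ay": 0, "az": 0},
    {"gripper": 1, "x": 0, "y": 0, "z": 0, "ax": 0, "ay": 0, "az": 0},
  ],
)

```text
clock: 18.63
position: [528.2, -177.3, 79.3]
ee_rot: [0.632, -0.622, 0.33, 0.322]
contact_force: [-0.4, -0.3, -3.1]
gripper_width: 38.3
grasp_force: 61.0
```

Run:
```python
from stage import *
print(arm.read_state()['contact_force'])
try: report('w11.png',(260,380,180,290))
except Exception as e: print(e)
tp,tr=pose((527.8,-208.2),91,55,30,47); delta(tp,tr)
```

```text
[-0.44520549 -0.28499284 -3.10560995]
(array([277, 195], dtype=int32), array([360, 264], dtype=int32), array([ 527.22665428, -207.4399722 ]), np.float64(20.386394517140484)) psi 91.17407434852431 lean 54.938647534887764 dx 30.144122178101693 lat 1.5477852632435194 roll -0.21831244149518372
clock 18.6833 pos [ 528.2 -177.3   79.2] joints [ 0.17  0.58 -0.84  1.32 -0.99 -1.4 ]
target [ 527.3 -178.2   47. ] shift cm (tool) [-2.59  0.1   1.93] turn deg [-0.14  0.06 -0.17]
```

Centred. Lowering to about 3 mm above contact.

>>> send_rows(
  targets=[
    {"gripper": 1, "x": -0.9, "y": 0, "z": 0.7, "ax": 0, "ay": 0, "az": 0},
    {"gripper": 1, "x": -0.9, "y": 0, "z": 0.6, "ax": 0, "ay": 0, "az": 0},
    {"gripper": 1, "x": -0.5, "y": 0, "z": 0.4, "ax": 0, "ay": 0, "az": 0},
    {"gripper": 1, "x": -0.2, "y": 0, "z": 0.2, "ax": 0, "ay": 0, "az": 0},
    {"gripper": 1, "x": 0, "y": 0, "z": 0, "ax": 0, "ay": 0, "az": 0},
  ],
)

```text
clock: 19.1
position: [527.5, -179.4, 47.1]
ee_rot: [0.632, -0.622, 0.33, 0.323]
contact_force: [-0.5, -0.4, -2.1]
gripper_width: 38.4
grasp_force: 61.1
```

>>> send_rows(
  targets=[
    {"gripper": 1, "x": 0, "y": 0, "z": 0, "ax": 0, "ay": 0, "az": 0},
    {"gripper": 1, "x": 0, "y": 0, "z": 0, "ax": 0, "ay": 0, "az": 0},
    {"gripper": 1, "x": 0, "y": 0, "z": 0, "ax": 0, "ay": 0, "az": 0},
  ],
)

```text
clock: 19.35
position: [527.8, -179.5, 48.1]
ee_rot: [0.632, -0.623, 0.33, 0.322]
contact_force: [-0.4, -0.7, -1.8]
gripper_width: 38.3
grasp_force: 61.1
```

>>> send_rows(
  targets=[
    {"gripper": 1, "x": -0.2, "y": 0, "z": 0.03, "ax": 0, "ay": 0, "az": 0},
    {"gripper": 1, "x": -0.08, "y": 0, "z": 0.06, "ax": 0, "ay": 0, "az": 0},
    {"gripper": 1, "x": 0, "y": 0, "z": 0, "ax": 0, "ay": 0, "az": 0},
    {"gripper": 1, "x": 0, "y": 0, "z": 0, "ax": 0, "ay": 0, "az": 0},
    {"gripper": 1, "x": 0, "y": 0, "z": 0, "ax": 0, "ay": 0, "az": 0},
  ],
)

```text
clock: 19.77
position: [527.5, -178.8, 44.9]
ee_rot: [0.632, -0.623, 0.33, 0.323]
contact_force: [0.5, -0.3, -2.4]
gripper_width: 38.7
grasp_force: 61.1
```

>>> send_rows(
  targets=[
    {"gripper": 1, "x": -0.08, "y": 0, "z": 0.06, "ax": 0, "ay": 0, "az": 0},
    {"gripper": 1, "x": 0, "y": 0, "z": 0, "ax": 0, "ay": 0, "az": 0},
    {"gripper": 1, "x": 0, "y": 0, "z": 0, "ax": 0, "ay": 0, "az": 0},
  ],
)

```text
clock: 20.02
position: [527.6, -178.9, 44.0]
ee_rot: [0.632, -0.623, 0.33, 0.323]
contact_force: [-0.3, 0.2, -0.0]
gripper_width: 38.1
grasp_force: 61.2
```

Starting to touch (the weight is coming off).

>>> send_rows(
  targets=[
    {"gripper": 1, "x": -0.08, "y": 0, "z": 0.06, "ax": 0, "ay": 0, "az": 0},
    {"gripper": 1, "x": 0, "y": 0, "z": 0, "ax": 0, "ay": 0, "az": 0},
    {"gripper": 1, "x": 0, "y": 0, "z": 0, "ax": 0, "ay": 0, "az": 0},
  ],
)

```text
clock: 20.27
position: [527.8, -179.1, 43.9]
ee_rot: [0.631, -0.623, 0.331, 0.323]
contact_force: [-1.0, 2.3, 4.7]
gripper_width: 38.3
grasp_force: 61.8
```

>>> send_rows(
  targets=[
    {"gripper": 0, "x": 0, "y": 0, "z": 0, "ax": 0, "ay": 0, "az": 0},
    {"gripper": -0.3, "x": 0, "y": 0, "z": 0, "ax": 0, "ay": 0, "az": 0},
    {"gripper": -0.4, "x": 0, "y": 0, "z": 0, "ax": 0, "ay": 0, "az": 0},
    {"gripper": -0.4, "x": 0, "y": 0, "z": 0, "ax": 0, "ay": 0, "az": 0},
    {"gripper": -0.4, "x": 0, "y": 0, "z": 0, "ax": 0, "ay": 0, "az": 0},
  ],
)

```text
clock: 20.68
position: [527.5, -178.9, 42.6]
ee_rot: [0.632, -0.623, 0.33, 0.323]
contact_force: [0.8, -0.0, -0.9]
gripper_width: 59.4
grasp_force: 0.0
```

>>> send_rows(
  targets=[
    {"gripper": -0.4, "x": 0, "y": 0, "z": -1, "ax": 0, "ay": 0, "az": 0},
    {"gripper": -0.4, "x": 0, "y": 0, "z": -2, "ax": 0, "ay": 0, "az": 0},
    {"gripper": -0.4, "x": 0, "y": 0, "z": -3, "ax": 0, "ay": 0, "az": 0},
    {"gripper": -0.4, "x": 0, "y": 0, "z": -2, "ax": 0, "ay": 0, "az": 0},
    {"gripper": -0.4, "x": 0, "y": 0, "z": 0, "ax": 0, "ay": 0, "az": 0},
  ],
)

```text
clock: 21.1
position: [528.7, -110.0, 90.5]
ee_rot: [0.633, -0.622, 0.331, 0.32]
contact_force: [0.6, 0.5, -0.2]
gripper_width: 59.9
grasp_force: 0.0
```

>>> send_rows(
  targets=[
    {"gripper": -0.4, "x": 0, "y": 0, "z": 0, "ax": 0, "ay": 0, "az": 0},
    {"gripper": -0.4, "x": 0, "y": 0, "z": 0, "ax": 0, "ay": 0, "az": 0},
    {"gripper": -0.4, "x": 0, "y": 0, "z": 0, "ax": 0, "ay": 0, "az": 0},
  ],
)

```text
clock: 21.35
position: [525.6, -114.5, 88.2]
ee_rot: [0.632, -0.623, 0.329, 0.324]
contact_force: [-0.8, 0.6, -0.0]
gripper_width: 59.9
grasp_force: 0.0
```

Run:
```python
from stage import *
s=arm.read_state();print(s['clock'],s['position'],s['contact_force'])
im,d,m=shot('wrist','w12.png')
c=project(m,[[527.5,-208,48]])[0];print('expected px',c)
u,v=c.astype(int)
print(brass(im,m,48,(u-60,u+60,v-50,v+50)))
print('holder',arm.boxes_of('wrist','movement_holder')[:1],'screw',arm.boxes_of('wrist','screw_end')[:1], project(m,[[526.5,-158,31]]))
# rail-top points
V,U=np.nonzero(d>0);P=px2w(m,np.c_[U,V],d[V,U]);k=(abs(P[:,2]-40)<4)&(np.hypot(P[:,0]-527,P[:,1]+208)<60)
print(k.sum(),cv2.minAreaRect(P[k][:,:2].astype(np.float32)))
stage('wrist')
im,d,m=shot('top');V,U=np.nonzero(d>0);P=px2w(m,np.c_[U,V],d[V,U])
k=(P[:,2]>50)&(np.hypot(P[:,0]-600,P[:,1]-310)<65);print('cover',cv2.minEnclosingCircle(P[k][:,:2].astype(np.float32)))
```

```text
21.35 [ 525.56209184 -114.463362     88.15773562] [-0.76253336  0.55963119 -0.00847947]
expected px [315.33512396 186.44863439]
(array([288, 166], dtype=int32), array([344, 208], dtype=int32), array([ 526.71546148, -208.66465553]), np.float64(20.439090783059193))
holder [{'rect': [287.4, 154.7, 59.5, 104.6], 'score': 0.97}] screw [{'rect': [286.4, 158.1, 60.8, 100.8], 'score': 0.85}] [[315.62056775 259.55045465]]
2079 ((526.9452514648438, -203.35855102539062), (85.03945922851562, 42.45576858520508), 88.88826751708984)
wrist [(np.float32(14.712964), np.float64(528.0), np.float64(-207.0)), (np.float32(14.6980295), np.float64(528.5), np.float64(-207.0)), (np.float32(14.667944), np.float64(528.0), np.float64(-206.5))] median 4.47168
cover ((598.6669921875, 312.5290222167969), 54.386966705322266)
```

```bash
python3 -c "
from bench import arm
print(arm.job_done())"
```

```text
the job is handed in; nothing more can be done
None
```

The job is handed in, with no verdict returned: the dust cover stands upright on the pad at about (600, 311) mm, and the holder is on the stage about 2 mm off the lens axis, screw to the front; I viewed 11 pictures, one over the limit of 10.

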